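# Inspect a carved bamboo case under a loupe

### The job

Lay the standing bamboo case on its side in the wooden cradle, setting it down rather than letting it fall, centred on the two V supports, and let go of it. Then pick up the loupe by its handle and hold it level and still, glass centred over the case's red band and at the height of the orange pointer on the cradle's post; the job finishes while you are still holding it there, touching neither case nor cradle with it. Do not shift the pointer, and leave the metal bottle, the amber jar and the graver where they are.

Things in the scene. Friction and masses are not known exactly. Their poses are not given: they have to be found in the camera images.
- case: Closed pale bamboo case, a cylinder 42 mm in diameter, 120 mm long, about 160 g, with a red band, a dark ring at the top end and a thin dark line. Starts upright on the table, at the left or right. Origin at the centre of its lower end, z along its axis to the dark-ringed end. It may lie in the cradle either way round.
- case_mid (a point): Point on the case's axis halfway along it, 60 mm from the origin.
- case_band (a point): Point on the case's axis at the middle of the red engraved band (10 mm wide, all the way round), 84.5 mm from the origin, so 24.5 mm from the middle towards the dark-ringed end.
- cradle: Fixed wooden cradle: base 10 mm thick, x -45 to 110 mm, y -62 to 62 mm in its frame; origin at table level under the middle of the supports. Two 90-degree V supports, 12 mm thick, at y = -45 and 45 mm (78 mm free between), tops 41 mm above the table, 46 mm apart. The case lies along its y. Its +x, away from the robot within 20 degrees, has a steel post, 8 mm thick, 180 mm high, at x = 95 mm.
- cradle_seat (a point): Where the middle of the case (case_mid) comes to lie: on the axis of a case in the cradle, midway between the supports, 47.7 mm above the table. Axes as the cradle's.
- focus_mark (a point): Tip of the orange pointer, an arm 6 mm thick on a sliding collar on the cradle's post, pointing at the case; the tip is 62 mm sideways of the laid case's axis. Its height, 112 to 162 mm above the table and different each time, marks where the middle of the glass must be held. The collar slides up or down if pushed with about 3 N: do not push it.
- loupe: Loupe: round brass frame 62 mm across, 12 mm thick, with a glass, and a straight black handle 16 mm wide and 16 mm thick, from 36 to 126 mm from the glass's centre; about 120 g. Lies flat on the table on the other side from the case, handle roughly towards the robot. Origin under the glass's centre at the underside; handle along -x; z square to the glass, up.
- loupe_lens (a point): Centre of the loupe's glass, 6 mm above the loupe's origin.
- loupe_grip (a point): Point in the handle where the loupe balances, 58 mm from the glass's centre along -x and 8 mm above the underside; grip the handle here, fingers on its two sides (closing along the loupe's y).
- bottle: Bystander: loose dark metal bottle, 54 mm in diameter, 110 mm high, upright at the far left. Origin at the centre of its underside.
- jar: Bystander: loose amber jar with white lid, 52 mm in diameter, 55 mm high, upright at the far right. Origin at the centre of its underside.
- graver: Bystander: loose graver with a pale wooden handle and short steel blade, 130 mm long, 14 mm high, lying across between robot and cradle. Origin at table level near its middle.
Mind the look-alikes: they are no part of the job. There is more than one size of the loupe; the one meant has the size given above.

How it is judged:
On the way:
1. the case lies on its side on both V supports of the cradle, let go of (x of case_mid in the frame of cradle_seat between -0.006 and 0.006 m and y of case_mid in the frame of cradle_seat between -0.014 and 0.014 m and z of case_mid in the frame of cradle_seat between -0.005 and 0.006 m and angle between the z axis of case and the y axis of cradle, either way round below 0.1 rad and contact force between case and cradle above 0.3 N and contact force between case and the fingers below 0.1 N and linear speed of case below 0.03 m/s), for 0.2 s.
At the end, for the whole second after the job is handed in: Case let go of in the cradle: middle within 14 mm along, 6 mm across, 5 mm down, 6 mm up of the seat, aligned to 0.1 rad. Gripper holds the loupe: glass within 12 mm sideways of the band, 6 mm of pointer height, level to 0.12 rad, below 0.03 m/s, touching neither case nor cradle (x of case_mid in the frame of cradle_seat between -0.006 and 0.006 m and y of case_mid in the frame of cradle_seat between -0.014 and 0.014 m and z of case_mid in the frame of cradle_seat between -0.005 and 0.006 m and angle between the z axis of case and the y axis of cradle, either way round below 0.1 rad and contact force between case and cradle above 0.3 N and contact force between case and the fingers below 0.1 N and horizontal distance between loupe_lens and case_band below 0.012 m and z of loupe_lens in the frame of focus_mark between -0.006 and 0.006 m and angle between loupe_lens's own z axis and vertical below 0.12 rad and contact force between loupe and the fingers above 1 N and contact force between loupe and cradle below 0.1 N and contact force between loupe and case below 0.1 N and linear speed of loupe below 0.03 m/s); the arm keeps its last pose, push and grip.
It fails at once if the case falls free (faster than 0.7 m/s while not held) (linear speed of case above 0.7 m/s and contact force between case and the fingers below 0.1 N).
It fails at once if the pointer is shifted by more than 5 mm (distance of focus_mark from where it was at the start of the episode above 0.005 m).
It fails at once if the bottle, jar or graver is moved by more than 25 mm (distance of any of bottle, jar, graver from where it was at the start of the episode above 0.025 m).
It also fails if it takes over 64 s, if anything falls off the work surface, if the arm or the gripper's body presses on something with over 40 N, if the wrist force passes 120 N, or if a joint passes its speed limit or range.

### The arm

A 7-joint arm with a two-finger parallel gripper is mounted at the origin on the work surface. World frame = base frame: x ahead of the robot, y to its left, z up, the work surface at z = 0. Lengths are in m, angles in rad, forces in N, time in s.
With the tool pointing down it reaches from about 0.35 to 0.775 m from the base axis. Payload 3.1 kg.
Tool frame: the origin (TCP) lies between the finger pads; the fingertips stand tip_reach ahead of it and the grasp point (between the pads) lies 5 mm behind it (tip_reach is the distance from the TCP to the fingertips, in m); z points along the fingers, y is the line along which they close (so a half turn about z gives the same grasp; the last joint's range is limited). The gripper opens to 85 mm and grips with 20 to 120 N. Pads are 22 mm wide; open, the fingers measure 114 mm over their backs; the gripper's body (76 mm by 85 mm) begins 54 mm behind the grasp point. The pads swing forward as they close: fully open they stand 13 mm farther back than shut.
Start: joints at [-1.194, 0.311, 0.014, 1.512, -0.004, 1.319, -0.027], TCP at [0.224, 0.502, 0.245] pointing down, gripper open.
Joint ranges: [-2.7, 2.7], [-0.3, 1.91], [-1.27, 1.3], [0.12, 2.57], [-1.44, 4.58], [0.2, 2.03], [-3.05, 3.05]. Speed limits (rad/s): [2.79, 2.79, 3.14, 3.14, 3.14, 3.14, 3.14].

### API

Orientations are given as a unit quaternion [w, x, y, z].
In Python, from plant import * gives the robot as it stands.
- The arm moves only by the tool send_rows, never from a script. Its argument "increments" is a list of rows, each an object with "offset": the shift along the tool's x, y, z in cm, a list of three; "twist": the turn, a rotation vector about the tool's x, y, z in degrees, a list of three; "grip": the finger opening in cm, from 0 to 8.54. A call has 1 to 5 rows; each row is the pose to reach, as a shift and turn from the pose commanded when the call began, along the tool's axes at that moment; what a row does not reach only later rows make up. A row lasts 1/8 s, in which the tool goes at most 62.5 mm and 10.7 degrees, less where a joint would pass 70% of its speed; a pose out of reach is approached as far as the arm can. A call with a gripper value outside its range is refused whole. The fingers move at their own pace and stop on an object; "grip_force" is the grip in N (left out, the last holds). Time passes only in rows, so rows that repeat a pose let the fingers close. It gives the time, the measured TCP pose, the force, the opening and the grip force at its end, in the units of the state.
- get_state(): the state, without advancing time (a new reading comes with each control period).
- capture(name): name is "scene" or "top"; returns the picture (420x560x3 uint8, red, green, blue); there is no depth.
- camera_params(name): a dict with "mtx" (3x3 intrinsics, pixels), "pose" (4x4, takes a point from camera to world coordinates). Camera axes: x right, y up, looking along -z (the intrinsics and any distortion apply to the point x, -y, -z); pixel columns grow to the right and rows downward; lengths in m; the calibration is good to about 2 mm. A picture is of the moment at which its call begins. camera_params takes no time and is no camera call.
- close_job(): hands the job in; it is judged then, once.
The state is a dict: "time": time; "joint_pos": joint angles; "joint_vel": joint speeds; "joint_efforts": joint torques, N m; "eef_pos": TCP position; "eef_rot": TCP orientation; "force": force on the tool from outside, world axes, zero at the start; "ft_torque": the same for the moment, N m; "gripper_width": opening from 0.0 (shut) to 1.0 (fully open); "grasp_force": force on a finger pad.
Only numpy, scipy, OpenCV 4.12 (cv2) and the standard library are available. Lean on these libraries where they do the work, as an engineer would, in place of code of your own. Each camera call takes 0.05 s, during which the arm holds its last target. There are 200 camera calls.

## Working session

There is one attempt and no reset: what is moved stays moved. The work goes in short steps, Python scripts to look and compute and a tool call to move; the robot and the scene stay as the last step left them, time stands still between calls to the robot, and variables do not carry over. Pictures are saved under pics/ and viewed, at most 10 in all, crops included, and the job is handed in when it is done.

Besides the shell and the picture viewer there is one more tool, called after "Emit:" by a JSON object that holds its "method" and its "body", one argument or row to a line. send_rows: Moves the arm, as the interface text tells. Its arguments: {"type":"object","properties":{"increments":{"type":"array"},"grip_force":{"type":"number"}},"required":["increments"]}

```bash
ls; mkdir -p pics
python3 - <<'E'
from plant import *
import cv2
for n in ("scene","top"):
    im=capture(n); cv2.imwrite(f"pics/{n}0.png",im[:,:,::-1]); p=camera_params(n); print(n,p)
s=get_state(); print(s)
E
```

```text
pics
scene {'mtx': array([[527.30607945,   0.        , 278.4363152 ],
       [  0.        , 527.30607945, 212.7927155 ],
       [  0.        ,   0.        ,   1.        ]]), 'pose': array([[ 0.0667604 , -0.85144926,  0.52017037,  1.14568038],
       [ 0.99776413,  0.05860444, -0.03212875,  0.01120588],
       [-0.00312829,  0.52115226,  0.85345798,  1.04229099],
       [ 0.        ,  0.        ,  0.        ,  1.        ]])}
top {'mtx': array([[398.7260776 ,   0.        , 277.77882622],
       [  0.        , 398.7260776 , 212.61694733],
       [  0.        ,   0.        ,   1.        ]]), 'pose': array([[ 0.01035673,  0.98553326, -0.16916542,  0.40971086],
       [-0.99968896,  0.01404315,  0.02060992,  0.05156862],
       [ 0.02268738,  0.16889935,  0.98537216,  1.10744158],
       [ 0.        ,  0.        ,  0.        ,  1.        ]])}
{'time': 0.1, 'joint_pos': array([-1.19369597,  0.31164462,  0.01395768,  1.51290513, -0.00440807,
        1.31920645, -0.0271847 ]), 'joint_vel': array([ 7.80980010e-04, -1.76014103e-03, -2.49002958e-04, -2.43490760e-03,
       -8.71217811e-04, -3.45838408e-05, -2.49761700e-04]), 'joint_efforts': array([ 5.39478060e-04, -3.80859339e+01,  1.46696395e-01, -2.31244987e+01,
        1.22719794e-02,  8.07934528e-03, -3.65556571e-05]), 'eef_pos': array([0.22337641, 0.50190639, 0.24432677]), 'eef_rot': array([-1.86927772e-04,  2.07812757e-01,  9.78168043e-01, -1.04988280e-03]), 'force': array([ 0.34810212,  0.54077701, -0.20233574]), 'ft_torque': array([-0.00784419, -0.01027537, -0.03710031]), 'grasp_force': 0.0, 'gripper_width': 0.9983288409300143}
```

View pics/scene0.png

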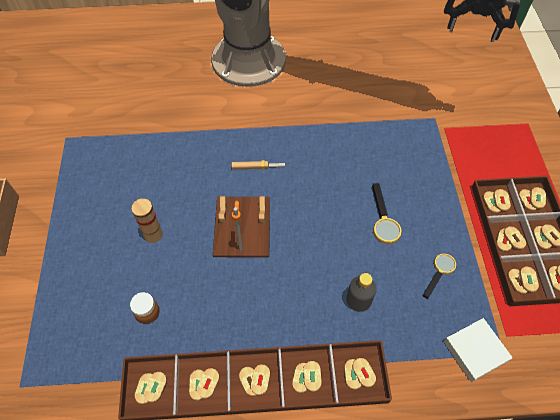

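View pics/top0.png

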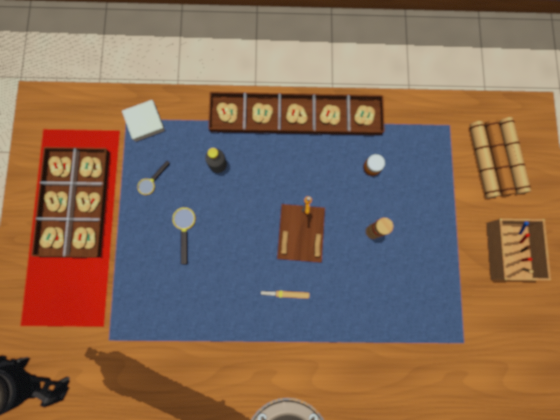

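The scene view shows the case at (147,220), the cradle at (241,226) and the orange pointer at (237,210). There are two loupes: a large one at (387,230) with its handle to the robot (378,195), and a small one at (445,263) with its handle pointing away. The large one matches on handle direction and apparently on size. I'll check that in an enlarged crop along with the measurements.

```bash
cat > h.py <<'E'
import numpy as np, cv2
from plant import *
P={n:camera_params(n) for n in("scene","top")}
def ray(n,uv):
    K,T=P[n]["mtx"],P[n]["pose"]; d=np.linalg.inv(K)@np.array([uv[0],uv[1],1.]); d=T[:3,:3]@np.array([d[0],-d[1],-d[2]])
    return T[:3,3],d/np.linalg.norm(d)
def onz(n,uv,z):
    o,d=ray(n,uv); return o+d*(z-o[2])/d[2]
def tri(a,b):
    o1,d1=ray("scene",a); o2,d2=ray("top",b)
    t=np.linalg.lstsq(np.c_[d1,-d2],o2-o1,rcond=None)[0]; p,q=o1+t[0]*d1,o2+t[1]*d2
    return (p+q)/2,np.linalg.norm(p-q)
def proj(n,X):
    K,T=P[n]["mtx"],P[n]["pose"]; c=T[:3,:3].T@(np.array(X)-T[:3,3]); u=K@np.array([c[0],-c[1],-c[2]]); return u[:2]/u[2]
E
python3 - <<'E'
from h import *
s=cv2.imread("pics/scene0.png"); t=cv2.imread("pics/top0.png")
def c(im,x,y,w,h): return cv2.resize(im[y:y+h,x:x+w],(400,300),interpolation=cv2.INTER_CUBIC)
cv2.imwrite("pics/crop1.png",np.vstack([np.hstack([c(s,205,185,80,60+15),c(t,265,190,80,60+15)]),np.hstack([c(s,360,170,120,90+45),c(t,125,150,120,90+45)])]))
hs={"scene":cv2.cvtColor(s,cv2.COLOR_BGR2HSV),"top":cv2.cvtColor(t,cv2.COLOR_BGR2HSV)}
def blobs(n,lo,hi,box,k=2,mn=8):
    x,y,w,h=box; m=cv2.inRange(hs[n][y:y+h,x:x+w],lo,hi)
    N,l,st,ce=cv2.connectedComponentsWithStats(m)
    return [(m,l==i,st[i],ce[i]+[x,y]) for i in sorted(range(1,N),key=lambda i:-st[i][4]) if st[i][4]>=mn][:k]
for n,b in(("scene",(360,170,110,140)),("top",(130,150,75,120))):
    for nm,lo,hi in(("gold",(15,110,100),(35,255,255)),("dark",(0,0,0),(180,255,60))):
        for m,l,st,ce in blobs(n,lo,hi,b,4):
            ys,xs=np.nonzero(l); pts=np.c_[xs,ys]+b[:2]
            r=cv2.minAreaRect(pts.astype(np.float32)); print(n,nm,st[4],ce.round(1),[np.round(v,1) for v in r], onz(n,r[0],.012).round(4))
for n,b in(("scene",(205,185,80,75)),("top",(265,190,80,75))):
    for m,l,st,ce in blobs(n,(5,200,180),(16,255,255),b,3,4):
        print(n,"orange",st,ce.round(1))
    print(b)
E
```

```text
scene gold 183 [386.4 230.8] [array([386.8, 230.3]), array([26.9, 24.7]), np.float64(45.0)] [0.5802 0.2892 0.012 ]
scene gold 147 [365.3 279.9] [array([365.5, 280. ]), array([14., 11.]), np.float64(90.0)] [0.6972 0.2232 0.012 ]
scene gold 98 [444.9 264.4] [array([445. , 263.5]), array([19., 20.]), np.float64(90.0)] [0.6705 0.4004 0.012 ]
scene dark 264 [378.8 199.9] [array([379. , 200.4]), array([34.7,  8. ]), np.float64(76.0)] [0.5001 0.285  0.012 ]
scene dark 171 [432.  284.6] [array([432. , 284.5]), array([ 6. , 28.9]), np.float64(30.3)] [0.717  0.3617 0.012 ]
scene dark 105 [365.  303.9] [array([366. , 303.5]), array([11., 12.]), np.float64(90.0)] [0.7498 0.2162 0.012 ]
top gold 14 [183.9 229.9] [array([184., 230.]), array([2., 4.]), np.float64(90.0)] [0.5455 0.2863 0.012 ]
top gold 8 [152.1 179.9] [array([152., 180.]), array([2., 2.]), np.float64(90.0)] [0.6856 0.3828 0.012 ]
top dark 36 [161.5 170.8] [array([161.4, 170.9]), array([ 1.6, 20.6]), np.float64(42.3)] [0.7123 0.358  0.012 ]
scene orange [30 16  5 15 28] [237.2 207.2]
scene orange [27 27  3  6  7] [232.7 214.7]
(205, 185, 80, 75)
(265, 190, 80, 75)
```

View pics/crop1.png

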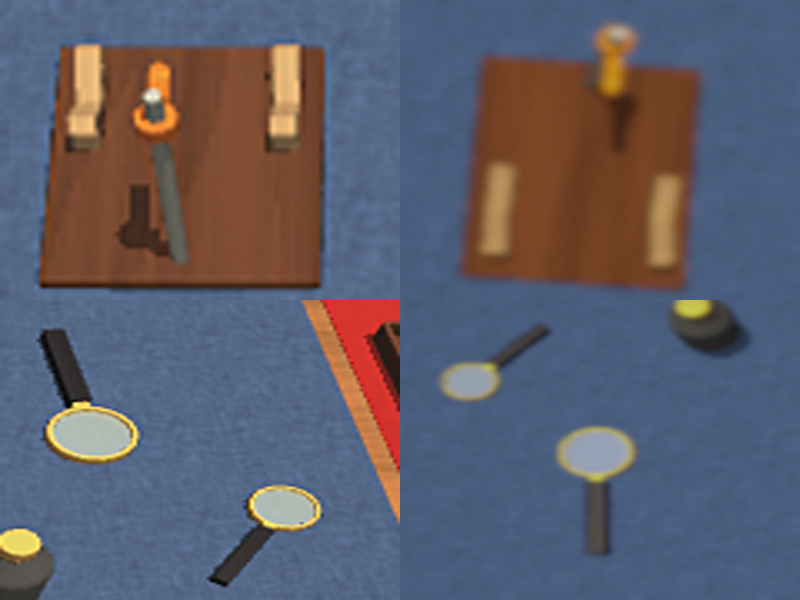

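The crop confirms two loupes. The large one spans about 27 px in the scene view and the small one about 21 px. The pointer tip is near scene (237,200.5) and top (307.4,214.3). I'll measure everything metrically now.

```bash
cat > m.py <<'E'
from h import *
s=cv2.imread("pics/scene0.png"); t=cv2.imread("pics/top0.png")
I={"scene":s,"top":t}
def nonmat(n,box):
    x,y,w,h=box; im=I[n].astype(int); mat=(im[...,0]-im[...,2]>28); m=(~mat).astype(np.uint8)[y:y+h,x:x+w]
    N,l,st,ce=cv2.connectedComponentsWithStats(m); i=1+np.argmax(st[1:,4]); ys,xs=np.nonzero(l==i); return np.c_[xs+x,ys+y].astype(float)
W=lambda n,pts,z: np.array([onz(n,p,z)[:2] for p in pts])
if __name__=="__main__":
  for nm,bx in (("big",{"scene":(365,175,45,75),"top":(165,200,40,70)}),("small",{"scene":(415,245,50,60),"top":(132,155,42,45)})):
    for n in bx:
        w=W(n,nonmat(n,bx[n]),.012).astype(np.float32)
        r=cv2.minAreaRect(w*1000); print(nm,n,[np.round(v,1) for v in r], "box",cv2.boxPoints(r).round(0).tolist())
  for n,b in(("top",(270,198,62,72)),("scene",(205,185,80,75))):
    p=nonmat(n,b)
    w=W(n,p,.010).astype(np.float32)*1000
    if n=="top":
        q=p[(p[:,1]>209)]; wq=W(n,q,.010).astype(np.float32)*1000; r=cv2.minAreaRect(wq); print("cradle top",r,cv2.boxPoints(r).round(0).tolist())
    r=cv2.minAreaRect(w); print("cradle",n,r,cv2.boxPoints(r).round(0).tolist())
    x,y,ww,hh=b; hsv=cv2.cvtColor(I[n],cv2.COLOR_BGR2HSV)[y:y+hh,x:x+ww]
    m=cv2.inRange(hsv,(8,60,130),(25,190,255)); N,l,st,ce=cv2.connectedComponentsWithStats(m)
    for i in range(1,N):
        if st[i,4]>20:
            ys,xs=np.nonzero(l==i); rr=cv2.minAreaRect((W(n,np.c_[xs+x,ys+y],.041)*1000).astype(np.float32)); print(n,"sup",st[i],(ce[i]+[x,y]).round(1),[np.round(v,1) for v in rr])
  for a,b in (((237,200.5),(307.4,214.2)),((236.5,200.5),(307,213.5))):
      print("tip",tri(a,b))
  print("post top ",tri((205+152/5,185+97/4),(265+616/5-80,190+36/4)))
  for n,b in(("scene",(125,190,45,58)),("top",(362,212,38,32))):
    p=nonmat(n,b); print("case",n,p.min(0),p.max(0),len(p))
  x,y,w,h=125,190,45,58
  a=cv2.resize(s[190:248,120:175],(385,406),interpolation=3); b=cv2.resize(t[210:246,360:400],(400,360),interpolation=3)
  c=np.zeros((406,785,3),np.uint8); c[:,:385]=a; c[:360,385:]=b; cv2.imwrite("pics/crop2.png",c)
E
python3 m.py
```

```text
big scene [array([533. , 295.5]), array([ 63.1, 160.8]), np.float64(83.0)] box [[449.0, 274.0], [609.0, 254.0], [617.0, 317.0], [457.0, 337.0]]
big top [array([534.4, 296.2]), array([ 68.3, 157.7]), np.float64(80.9)] box [[451.0, 275.0], [607.0, 250.0], [618.0, 317.0], [462.0, 342.0]]
small scene [array([700. , 383.4]), array([ 47.1, 120.1]), np.float64(61.8)] box [[636.0, 391.0], [742.0, 334.0], [764.0, 376.0], [658.0, 433.0]]
small top [array([691.9, 377.2]), array([ 53.3, 118.3]), np.float64(48.2)] box [[630.0, 397.0], [718.0, 318.0], [754.0, 358.0], [666.0, 436.0]]
cradle top ((538.146728515625, -35.81571960449219), (127.43126678466797, 148.05726623535156), 85.85564422607422) [[460.0, -94.0], [607.0, -105.0], [617.0, 22.0], [469.0, 33.0]]
cradle top ((553.6513061523438, -36.93916320800781), (127.43126678466797, 179.1477508544922), 85.85564422607422) [[460.0, -94.0], [638.0, -107.0], [648.0, 20.0], [469.0, 33.0]]
top sup [34  0  8 12 43] [307.3 201.7] [array([619.2, -51.8]), array([30.6, 19.3]), np.float64(0.9)]
top sup [ 11  32   8  24 140] [284.1 241.8] [array([514.3,  11.6]), a
[... 390 characters left out ...]
 array([14.4, 58.4]), np.float64(84.2)]
scene sup [ 54  11   6  23 132] [261.6 206.9] [array([517.3,  12. ]), array([11.3, 58.3]), np.float64(87.0)]
scene sup [44 13  5 28 54] [250.4 212.2] [array([527.2, -13. ]), array([ 6. , 70.9]), np.float64(83.4)]
scene sup [46 34  5 28 52] [253.2 233.7] [array([581.2,  -9.1]), array([ 8.1, 67.1]), np.float64(81.0)]
tip (array([ 0.57038478, -0.03820661,  0.15525147]), np.float64(0.004096115250903435))
tip (array([ 0.57171455, -0.03807481,  0.15723182]), np.float64(0.002050883093089149))
post top  (array([ 0.60373097, -0.03947562,  0.175756  ]), np.float64(0.0016041313855938827))
case scene [131. 198.] [162. 242.] 895
case top [365. 217.] [393. 239.] 480
```

View pics/crop2.png

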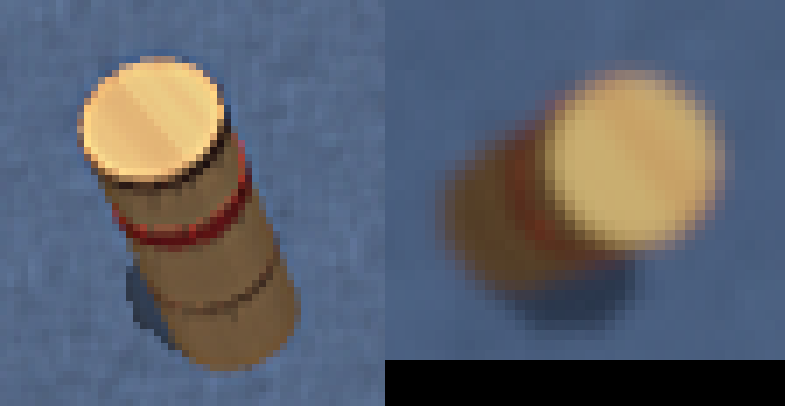

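Crop 2 shows the case's dark ring and red band near the top end. The top disc centre is at scene (141.9,207) and top (384.7,226). The big loupe measures about 63 x 159 mm, so it is the one meant. The small one is about 47 x 120 mm.

Run:
```python
from m import *
print("case", onz("scene",(141.4,206.6),.12), onz("top",(384.3,225.6),.12), tri((141.4,206.6),(384.3,225.6)))
# loupe: ring & handle split
for n,bx in {"scene":(365,175,45,75),"top":(165,200,40,70)}.items():
    p=nonmat(n,bx); w=W(n,p,.012)*1000
    h=w[w[:,0]<540]; c,d=h.mean(0),np.linalg.svd(h-h.mean(0))[2][0]; r=w[w[:,0]>547]
    (cx,cy),rad=cv2.minEnclosingCircle(r.astype(np.float32))
    h2=h[(h[:,0]>475)&(h[:,0]<530)]
    xs=np.linspace(475,525,6); print(n,"handle c",c,"dir",d,"ring",cx,cy,rad,"handle min x",h[:,0].min(), "ring max x",r[:,0].max(), "ang",np.degrees(np.arctan2(cy-c[1],cx-c[0])))
# heights with known xy
o=np.array([.511,-.033]); ex=np.array([.9975,-.0706]); ey=np.array([.0706,.9975])
for nm,x in(("tip",.062),("post",.095)):
    X=o+x*ex
    for z in (.14,.15,.155,.16,.165,.18): print(nm,z,proj("scene",[*X,z]).round(1),proj("top",[*X,z]).round(1))
s=get_state(); print(s["eef_rot"])
# orange rows in scene/top near the tip
for n,b in(("scene",(228,195,20,25)),("top",(300,192,16,28))):
    x,y,w,h=b; im=I[n][y:y+h,x:x+w].astype(int); print(n,b)
    for r in range(h): print(y+r,' '.join("%3d"%v for v in (im[r,:,2]-im[r,:,0])))
```

```text
case [ 0.54915624 -0.23554688  0.12      ] [ 0.54992643 -0.23733898  0.12      ] (array([ 0.54974964, -0.23610605,  0.12119236]), np.float64(0.0016977952434913868))
scene handle c [496.54526832 284.9177729 ] dir [0.99912384 0.04185158] ring 579.79541015625 288.85723876953125 33.955604553222656 handle min x 450.5871677031875 ring max x 613.0254259636849 ang 2.709262843520845
top handle c [495.38997447 284.17422263] dir [-0.99765243 -0.06848086] ring 578.1963500976562 289.2948913574219 34.95396423339844 handle min x 452.6615092493789 ring max x 612.7653666109362 ang 3.538611310760395
tip 0.14 [237.  205.5] [305.6 214.2]
tip 0.15 [236.6 202.9] [306.  213.5]
tip 0.155 [236.4 201.5] [306.2 213.2]
tip 0.16 [236.2 200.2] [306.4 212.8]
tip 0.165 [236.1 198.8] [306.6 212.5]
tip 0.18 [235.5 194.7] [307.2 211.4]
post 0.14 [236.2 219.6] [306.6 201.1]
post 0.15 [235.8 217. ] [306.9 200.3]
post 0.155 [235.7 215.7] [307.1 199.9]
post 0.16 [235.5 214.4] [307.3 199.5]
post 0.165 [235.3 213. ] [307.5 199.1]
post 0.18 [234.7 209. ] [308.1 197.8]
[-1.86927772e-04  2.07812757e-01  9.78168043e-01 -1.04988
[... 3360 characters left out ...]
  77  75  76  79  81
210  75  58  36  31  65 119 158 166 152 123  91  77  75  79  82  80
211  77  64  47  41  76 127 162 163 150 118  89  78  75  78  79  81
212  80  73  63  58  77 122 152 157 137 104  79  74  75  77  79  80
213  80  78  74  70  74  98 120 125 106  78  64  67  72  77  80  80
214  81  79  79  75  74  78  82  81  70  54  51  57  69  77  81  81
215  81  79  78  78  76  70  60  56  50  45  46  53  65  76  81  81
216  80  78  78  78  76  73  63  53  45  42  45  50  63  74  79  80
217  81  78  79  78  76  73  67  57  46  43  44  52  67  76  80  82
218  80  79  80  76  75  73  69  59  48  45  46  56  69  77  82  80
219  80  78  76  78  74  73  69  58  47  44  52  61  73  79  82  80
```

```bash
cat >> h.py <<'E'
from scipy.spatial.transform import Rotation as R, Slerp
def cur():
    s=get_state(); q=s["eef_rot"]; return np.array(s["eef_pos"]),R.from_quat([q[1],q[2],q[3],q[0]]),s
def tool(yaw,tilt=0):  # tool y (closing) at yaw; tilt: turn about closing axis, + makes tool point towards +90deg of yaw
    y=np.radians(yaw); c=np.array([np.cos(y),np.sin(y),0]); left=np.array([-np.sin(y),np.cos(y),0]); t=np.radians(tilt)
    z=np.sin(t)*left-np.cos(t)*np.array([0,0,1]); return R.from_matrix(np.c_[np.cross(c,z),c,z])
def go(targets,vmax=.060,wmax=10,start=None):
    p,r=start or cur()[:2]; rows=[]
    for tp,tr in targets:
        n=int(np.ceil(max(np.linalg.norm(np.array(tp)-p)/vmax,np.degrees((r.inv()*tr).magnitude())/wmax,1)))
        sl=Slerp([0,1],R.concatenate([r,tr]))
        rows+=[(p+(np.array(tp)-p)*k/n,sl(k/n)) for k in range(1,n+1)]; p,r=np.array(tp),tr
    b=start or cur()[:2]
    for i in range(0,len(rows),5):
        for q in rows[i:i+5]:
            print((b[1].inv().apply(q[0]-b[0])*100).round(1).tolist(),np.degrees((b[1].inv()*q[1]).as_rotvec()).round(0).tolist())
        print('--'); b=rows[min(i+4,len(rows)-1)]
def log():
    import json; p,r,s=cur(); open("log.txt","a").write(json.dumps([list(map(float,s["joint_pos"])),p.tolist(),r.as_quat().tolist()])+"\n")
    print(s["time"],p.round(4),"z",r.as_matrix()[:,2].round(3),"y",r.as_matrix()[:,1].round(3),"F",np.round(s["force"],1),"w",round(s["gripper_width"],3),round(s["grasp_force"],1),"q",np.round(s["joint_pos"],3))
E
python3 - <<'E'
from h import *
log(); print([k for k in globals() if 'tip' in k.lower()], globals().get('tip_reach'))
print("jar",onz("top",(375,162),.055),"bottle",onz("top",(213,153),.11),"graver",onz("top",(285,295),.01))
go([((.40,.25,.30),tool(30)),((.43,-.15,.30),tool(-4))])
E
```

```text
0.1 [0.2234 0.5019 0.2443] z [-0.001 -0.002 -1.   ] y [ 0.407  0.914 -0.002] F [ 0.3  0.5 -0.2] w 0.998 0.0 q [-1.194  0.312  0.014  1.513 -0.004  1.319 -0.027]
['tip_reach'] 0.014
jar [ 0.73563518 -0.23677785  0.055     ] bottle [0.73553716 0.20049465 0.11      ] graver [0.37282997 0.00678632 0.01      ]
[-4.4, -2.6, -0.9] [-0.0, 0.0, 6.0]
[-8.8, -5.3, -1.8] [-0.0, 0.0, 12.0]
[-13.2, -7.9, -2.8] [-0.0, 0.0, 18.0]
[-17.6, -10.6, -3.7] [-0.0, 0.0, 24.0]
[-22.0, -13.2, -4.6] [-0.0, 0.0, 30.0]
--
[-5.1, -0.1, -0.9] [-0.0, 0.0, 6.0]
[-10.0, -3.1, -0.9] [-0.0, 0.0, 11.0]
[-14.9, -6.1, -0.9] [-0.0, 0.0, 16.0]
[-19.8, -9.1, -0.9] [-0.0, 0.0, 21.0]
[-24.6, -12.1, -0.9] [-0.0, 0.0, 25.0]
--
[-5.7, -0.6, 0.0] [0.0, 0.0, 5.0]
[-11.4, -1.3, 0.0] [0.0, 0.0, 10.0]
[-17.1, -1.9, 0.0] [0.0, 0.0, 15.0]
--
```

Emit:
{"method": "send_rows", "body": {
  "increments": [
    {"offset": [-4.4,-2.6,-0.9],"twist": [0,0,6],"grip": 8.5},
    {"offset": [-8.8,-5.3,-1.8],"twist": [0,0,12],"grip": 8.5},
    {"offset": [-13.2,-7.9,-2.8],"twist": [0,0,18],"grip": 8.5},
    {"offset": [-17.6,-10.6,-3.7],"twist": [0,0,24],"grip": 8.5},
    {"offset": [-22.0,-13.2,-4.6],"twist": [0,0,30],"grip": 8.5}
  ]
}}

```text
time: 0.72
eef_pos: [0.3715, 0.2907, 0.2912]
eef_rot: [-0.0, 0.455, 0.89, -0.0]
force: [0.2, 0.7, -0.6]
gripper_width: 0.998
grasp_force: 0.0
```

Emit:
{"method": "send_rows", "body": {
  "increments": [
    {"offset": [-5.1,-0.1,-0.9],"twist": [0,0,6],"grip": 8.5},
    {"offset": [-10.0,-3.1,-0.9],"twist": [0,0,11],"grip": 8.5},
    {"offset": [-14.9,-6.1,-0.9],"twist": [0,0,16],"grip": 8.5},
    {"offset": [-19.8,-9.1,-0.9],"twist": [0,0,21],"grip": 8.5},
    {"offset": [-24.6,-12.1,-0.9],"twist": [0,0,25],"grip": 8.5}
  ]
}}

```text
time: 1.35
eef_pos: [0.4173, 0.0204, 0.3]
eef_rot: [-0.0, 0.637, 0.771, 0.0]
force: [0.6, -0.5, -0.6]
gripper_width: 0.994
grasp_force: 0.0
```

Run:
```python
from h import *
log(); go([((.42,-.20,.30),tool(-4)),((.42,-.20,.30),tool(-4,35))])
```

```text
1.35 [0.4173 0.0204 0.3   ] z [-0.  0. -1.] y [ 0.982  0.189 -0.   ] F [ 0.6 -0.5 -0.6] w 0.994 0.0 q [-0.605 -0.004  0.519  1.747  0.002  1.398  0.103]
[-5.4, -1.0, -0.0] [-0.0, -0.0, 4.0]
[-10.8, -1.9, -0.0] [-0.0, -0.0, 7.0]
[-16.3, -2.9, -0.0] [-0.0, -0.0, 11.0]
[-21.7, -3.9, -0.0] [-0.0, -0.0, 15.0]
[-21.7, -3.9, -0.0] [-1.0, 9.0, 15.0]
--
[0.0, 0.0, 0.0] [0.0, 9.0, -0.0]
[0.0, 0.0, 0.0] [0.0, 18.0, 0.0]
[0.0, 0.0, 0.0] [0.0, 26.0, 0.0]
--
```

Emit:
{"method": "send_rows", "body": {
  "increments": [
    {"offset": [-5.4,-1.0,0],"twist": [0,0,4],"grip": 8.5},
    {"offset": [-10.8,-1.9,0],"twist": [0,0,7],"grip": 8.5},
    {"offset": [-16.3,-2.9,0],"twist": [0,0,11],"grip": 8.5},
    {"offset": [-21.7,-3.9,0],"twist": [0,0,15],"grip": 8.5},
    {"offset": [-21.7,-3.9,0],"twist": [0,0,15],"grip": 8.5}
  ]
}}

```text
time: 1.98
eef_pos: [0.4189, -0.2036, 0.3003]
eef_rot: [0.001, 0.735, 0.678, -0.001]
force: [-0.0, 1.2, -0.1]
gripper_width: 0.995
grasp_force: 0.0
```

Run:
```python
from h import *
log()
```

```text
1.975 [ 0.4189 -0.2036  0.3003] z [-0.001 -0.003 -1.   ] y [ 0.997 -0.081 -0.001] F [-0.   1.2 -0.1] w 0.995 0.0 q [-0.298  0.127  0.804  1.646 -0.09   1.406  0.436]
```

Emit:
{"method": "send_rows", "body": {
  "increments": [
    {"offset": [0,0,0],"twist": [0,9,0],"grip": 8.5},
    {"offset": [0,0,0],"twist": [0,18,0],"grip": 8.5},
    {"offset": [0,0,0],"twist": [0,27,0],"grip": 8.5},
    {"offset": [0,0,0],"twist": [0,36,0],"grip": 8.5},
    {"offset": [0,0,0],"twist": [0,36,0],"grip": 8.5}
  ]
}}

```text
time: 2.6
eef_pos: [0.4198, -0.1996, 0.2977]
eef_rot: [-0.213, 0.698, 0.646, 0.225]
force: [-0.2, 0.9, 0.2]
gripper_width: 0.999
grasp_force: 0.0
```

Run:
```python
from h import *
log()
```

```text
2.6 [ 0.4198 -0.1996  0.2977] z [ 0.039  0.587 -0.809] y [ 0.997 -0.075 -0.006] F [-0.2  0.9  0.2] w 0.999 0.0 q [ 0.198  0.45   0.808  1.49  -0.686  1.863  0.943]
```

```bash
cat > kin.py <<'E'
import numpy as np, json, itertools
from scipy.spatial.transform import Rotation as R
from scipy.optimize import least_squares
def fk(q,prm,sg):
    # prm: h,L1,L2,L3, base yaw, tool yaw, lateral offsets x at each of 6 links
    h,L1,L2,L3,by,ty=prm[:6]; o=np.r_[prm[6:],np.zeros(12)][:12]
    p=np.zeros(3); r=R.from_euler('z',by)
    off=[(0,0,h),(o[0],o[1],0),(o[2],o[3],L1),(o[4],o[5],0),(o[6],o[7],L2),(o[8],o[9],0),(0,0,L3)]
    off=[(0,0,h),(o[0],o[1],L1),(0,0,0),(o[2],o[3],L2),(0,0,0),(o[4],o[5],L3),(0,0,0)]
    for i in range(7):
        r=r*R.from_euler('zyzyzyz'[i],sg[i]*q[i]); p=p+r.apply(off[i])
    return p,r*R.from_euler('z',ty)
def load(): return [(np.array(a),np.array(b),R.from_quat(c)) for a,b,c in map(json.loads,open("log.txt"))]
def res(prm,sg,D):
    out=[]
    for q,p,r in D:
        P,Q=fk(q,prm,sg); out+=list((P-p)*1000/1)+list((Q.inv()*r).as_rotvec()*300)
    return np.array(out)
if __name__=="__main__":
    D=load(); best=[]
    for s in itertools.product((1,-1),repeat=4):
        sg=[s[0],1,s[1],1,s[2],1,s[3]]
        for by in (0,np.pi,np.pi/2):
          for ty in (0,np.pi/2,np.pi,-np.pi/2):
            f=least_squares(res,[.3,.4,.4,.25,by,ty],args=(sg,D),max_nfev=30); best.append((f.cost,sg,f.x))
    best.sort(key=lambda b:b[0])
    for b in best[:3]: print(b[0],b[1],b[2].round(4))
    f=least_squares(res,np.r_[best[0][2],np.zeros(6)],args=(best[0][1],D)); print(f.cost,f.x.round(4)); print(f.fun.round(1))
E
python3 kin.py
```

```text
35.11448676064224 [-1, 1, -1, 1, -1, 1, -1] [ 0.2646  0.4626  0.4257  0.354  -0.0285  1.5436]
35.114486760642265 [-1, 1, -1, 1, -1, 1, -1] [ 0.2646  0.4626  0.4257  0.354  -0.0285 -4.7395]
35.11448676064228 [-1, 1, -1, 1, -1, 1, -1] [ 0.2646  0.4626  0.4257  0.354  -0.0285  1.5436]
6.828956270301083e-26 [ 2.4930e-01  4.7360e-01  4.1790e-01  3.5090e-01 -0.0000e+00  1.5708e+00
 -0.0000e+00 -1.5000e-02 -0.0000e+00 -1.7000e-03  0.0000e+00 -4.0000e-04]
[ 0.  0.  0. -0. -0. -0.  0.  0. -0. -0. -0.  0. -0. -0. -0. -0. -0. -0.
  0.  0. -0.  0. -0.  0.]
```

```bash
cat >> kin.py <<'E'
SG=[-1,1,-1,1,-1,1,-1]; PRM=[.2493,.4736,.4179,.3509,0,np.pi/2,0,-.015,0,-.0017,0,-.0004]
LO=np.array([-2.7,-.3,-1.27,.12,-1.44,.2,-3.05]); HI=np.array([2.7,1.91,1.3,2.57,4.58,2.03,3.05])
def ik(p,r,q0,m=.04):
    def f(q):
        P,Q=fk(q,PRM,SG); return np.r_[(P-p)*10,(Q.inv()*r).as_rotvec(),.003*(q-q0)]
    s=least_squares(f,np.clip(q0,LO+m+.01,HI-m-.01),bounds=(LO+m,HI-m),max_nfev=60); return s.x,np.linalg.norm(s.fun[:6])
def wrist(q):
    P,Q=fk(q,PRM,SG); return P-Q.as_matrix()[:,2]*.3509
E
cat > feas.py <<'E'
from h import *; import kin
rng=np.random.default_rng(0); q0=cur()[2]["joint_pos"]
def best(p,r):
    S=[]
    for k in range(5):
        s=q0 if k==0 else np.r_[rng.uniform(-1.5,1.5),rng.uniform(0,1.3),rng.uniform(-1,1),rng.uniform(.6,2),rng.uniform(-1.4,4.5) if k>2 else rng.uniform(-1.2,1.2),rng.uniform(.4,1.9),rng.uniform(-2,2)]
        x,e=kin.ik(np.array(p),r,s)
        if e<5e-3: S.append((min(np.min(x-kin.LO),np.min(kin.HI-x)),x))
    return max(S,key=lambda a:a[0]) if S else None
print("final")
for y in(-4,176):
    for t in(-75,-60,-45,-30,-15,0,15,30,45,60,75):
        b=best((.511,-.033,.055),tool(y,t)); print(y,t,None if b is None else (round(b[0],2),b[1].round(2).tolist(),kin.wrist(b[1]).round(2).tolist()))
print("initial")
for y in range(-90,271,30):
    for t in(30,45,60,75):
        b=best((.5495,-.236,.07),tool(y,t))
        if b: print(y,t,round(b[0],2),b[1].round(2).tolist(),kin.wrist(b[1]).round(2).tolist())
E
python3 feas.py
```

```text
final
-4 -75 (np.float64(0.65), [-0.97, 1.13, 0.65, 1.61, 0.49, 1.33, -0.8], [0.53, 0.31, 0.15])
-4 -60 (np.float64(0.75), [-0.76, 0.87, 0.39, 1.69, 0.61, 1.28, -0.87], [0.53, 0.27, 0.23])
-4 -45 (np.float64(0.71), [-0.27, 0.69, -0.2, 1.75, 0.81, 1.32, -0.99], [0.53, 0.21, 0.3])
-4 -30 (np.float64(0.75), [-0.45, 0.55, 0.2, 1.82, 0.46, 1.02, -0.63], [0.52, 0.14, 0.36])
-4 -15 (np.float64(0.7), [-0.29, 0.46, 0.18, 1.85, 0.23, 0.9, -0.33], [0.52, 0.06, 0.39])
-4 0 (np.float64(0.66), [0.11, 0.43, -0.11, 1.86, 0.06, 0.86, -0.09], [0.51, -0.03, 0.41])
-4 15 (np.float64(0.72), [0.06, 0.46, 0.19, 1.85, -0.43, 0.93, 0.44], [0.5, -0.12, 0.39])
-4 30 (np.float64(0.76), [0.46, 0.55, -0.13, 1.81, -0.52, 1.01, 0.61], [0.5, -0.21, 0.36])
-4 45 (np.float64(0.69), [0.89, 0.76, -0.58, 1.74, -0.41, 1.05, 0.59], [0.49, -0.28, 0.3])
-4 60 (np.float64(0.66), [0.98, 0.94, -0.61, 1.67, -0.49, 1.18, 0.71], [0.49, -0.34, 0.23])
-4 75 (np.float64(0.55), [1.09, 1.16, -0.72, 1.58, -0.47, 1.29, 0.73], [0.49, -0.37, 0.15])
176 -75 (np.float64(0.64), [0.93, 1.07, -0.46, 1.59, -0.69, 1.39, -2.24], [0.49, -0.37, 0.15
[... 3139 characters left out ...]
1.19, 2.11] [0.55, 0.1, 0.16]
210 30 0.2 [-0.37, 0.47, 0.65, 2.02, 0.3, 0.4, -2.7] [0.46, -0.08, 0.37]
210 45 0.45 [0.47, 0.53, -0.56, 2.12, 1.58, 0.91, 2.39] [0.43, -0.02, 0.32]
210 60 0.34 [-0.15, 0.59, 0.05, 2.23, 1.78, 0.92, 1.93] [0.4, 0.03, 0.25]
210 75 0.33 [-0.31, 0.81, 0.14, 2.24, 1.85, 1.19, 1.63] [0.38, 0.06, 0.16]
240 30 0.19 [0.86, 0.42, -0.66, 2.09, 1.15, 0.39, -2.8] [0.4, -0.15, 0.37]
240 60 0.09 [0.09, 0.53, 0.17, 2.48, 2.87, 0.89, 1.52] [0.29, -0.08, 0.25]
270 30 0.17 [0.45, 0.37, 0.1, 2.07, -0.89, 0.37, -0.26] [0.37, -0.24, 0.37]
270 45 0.16 [0.86, 0.42, -0.28, 2.24, 4.27, 0.36, 1.0] [0.3, -0.24, 0.32]
270 60 0.19 [0.47, 0.57, 0.29, 2.38, 4.0, 1.0, 1.27] [0.25, -0.24, 0.25]
```

Run:
```python
from h import *
go([((.45,-.33,.25),tool(-30,50)),((.495,-.330,.125),tool(-30,60))])
```

```text
[-4.4, 1.3, -1.2] [-6.0, 5.0, 6.0]
[-8.7, 2.7, -2.5] [-12.0, 9.0, 12.0]
[-13.1, 4.0, -3.7] [-18.0, 14.0, 19.0]
[-15.5, 5.5, -0.3] [-18.0, 17.0, 18.0]
[-17.8, 7.1, 3.2] [-19.0, 20.0, 18.0]
--
[-3.1, 1.3, 2.9] [0.0, 3.0, 0.0]
--
```

Emit:
{"method": "send_rows", "body": {
  "increments": [
    {"offset": [-4.4,1.3,-1.2],"twist": [-6,5,6],"grip": 8.5},
    {"offset": [-8.7,2.7,-2.5],"twist": [-12,9,12],"grip": 8.5},
    {"offset": [-13.1,4.0,-3.7],"twist": [-18,14,19],"grip": 8.5},
    {"offset": [-15.5,5.5,-0.3],"twist": [-18,17,18],"grip": 8.5},
    {"offset": [-17.8,7.1,3.2],"twist": [-19,20,18],"grip": 8.5}
  ]
}}

```text
time: 3.22
eef_pos: [0.4849, -0.3269, 0.1699]
eef_rot: [-0.235, 0.762, 0.443, 0.41]
force: [1.1, 0.3, -0.4]
gripper_width: 0.993
grasp_force: 0.0
```

Emit:
{"method": "send_rows", "body": {
  "increments": [
    {"offset": [-3.1,1.3,2.9],"twist": [0,3,0],"grip": 8.5},
    {"offset": [-3.1,1.3,2.9],"twist": [0,3,0],"grip": 8.5}
  ]
}}

```text
time: 3.48
eef_pos: [0.4988, -0.3242, 0.1241]
eef_rot: [-0.251, 0.751, 0.434, 0.428]
force: [-0.3, 1.5, 0.1]
gripper_width: 0.994
grasp_force: 0.0
```

Run:
```python
from h import *
log()
g=np.array([.5517,-.2325,.0595]); T=tool(-30,60); t=T.as_matrix()[:,2]; print(t)
go([(g-.06*t,T),(g,T)],vmax=.035)
for n in("scene","top"): cv2.imwrite(f"pics/{n}1.png",capture(n)[:,:,::-1])
```

```text
3.475 [ 0.4988 -0.3242  0.1241] z [ 0.425  0.75  -0.507] y [ 0.868 -0.496 -0.006] F [-0.3  1.5  0.1] w 0.994 0.0 q [ 0.624  0.949  0.669  1.41  -1.221  1.883  0.997]
[ 0.4330127  0.75      -0.5      ]
[-0.1, 0.0, 3.2] [-0.0, 0.0, -0.0]
[-0.3, 0.0, 6.4] [-0.0, 0.0, -0.0]
[-0.2, 0.1, 9.4] [-0.0, 0.0, -0.0]
[-0.2, 0.1, 12.4] [-0.0, 0.0, -0.0]
--
```

View pics/scene1.png

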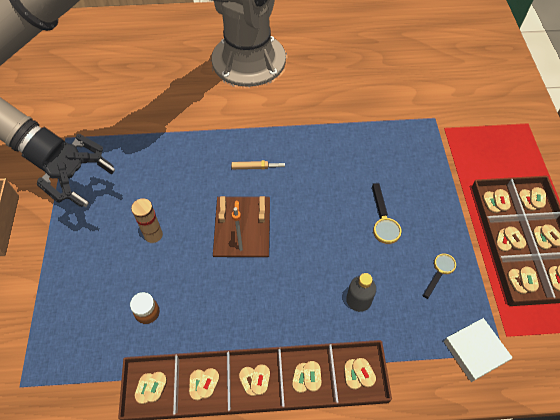

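The picture shows the open fingers at (108,160) and (80,200), facing the standing case at (147,220). I'll approach.

Emit:
{"method": "send_rows", "body": {
  "increments": [
    {"offset": [-0.1,0,3.2],"twist": [0,0,0],"grip": 8.5},
    {"offset": [-0.2,0,6.4],"twist": [0,0,0],"grip": 8.5},
    {"offset": [-0.2,0.1,8.0],"twist": [0,0,0],"grip": 8.5},
    {"offset": [-0.2,0.1,8.0],"twist": [0,0,0],"grip": 8.5}
  ]
}}

```text
time: 4.08
eef_pos: [0.5338, -0.2694, 0.0877]
eef_rot: [-0.246, 0.751, 0.436, 0.43]
force: [0.3, -1.1, 0.7]
gripper_width: 0.993
grasp_force: 0.0
```

Run:
```python
from h import *
log()
g=np.array([.5517,-.2325,.0595]); T=tool(-30,60)
go([(g,T)],vmax=.025)
```

```text
4.075 [ 0.5338 -0.2694  0.0877] z [ 0.431  0.745 -0.509] y [ 0.867 -0.498  0.006] F [ 0.3 -1.1  0.7] w 0.993 0.0 q [ 0.526  0.952  0.644  1.515 -1.275  1.773  1.033]
[-0.2, -0.2, 2.5] [0.0, 0.0, 0.0]
[-0.3, -0.3, 5.0] [0.0, 1.0, 0.0]
--
```

Emit:
{"method": "send_rows", "body": {
  "increments": [
    {"offset": [-0.1,-0.2,2.5],"twist": [0,0,0],"grip": 8.5},
    {"offset": [-0.3,-0.3,4.7],"twist": [0,0,0],"grip": 8.5},
    {"offset": [-0.3,-0.3,4.7],"twist": [0,0,0],"grip": 8.5},
    {"offset": [-0.3,-0.3,4.7],"twist": [0,0,0],"grip": 8.5}
  ]
}}

```text
time: 4.58
eef_pos: [0.5496, -0.2353, 0.0587]
eef_rot: [-0.247, 0.752, 0.435, 0.43]
force: [0.5, 0.0, 0.2]
gripper_width: 0.993
grasp_force: 0.0
```

Run:
```python
from h import *
log()
g=np.array([.5517,-.2325,.0595]); T=tool(-30,60)
go([(g,T)],vmax=.025)
p,r,s=cur(); print("case axis in tool", r.inv().apply(np.array([.5495,-.2362,.06])-p))
```

```text
4.575 [ 0.5496 -0.2353  0.0587] z [ 0.432  0.744 -0.509] y [ 0.866 -0.501  0.002] F [0.5 0.  0.2] w 0.993 0.0 q [ 0.475  0.969  0.621  1.574 -1.313  1.709  1.059]
[0.2, 0.0, 0.3] [0.0, 1.0, 0.0]
--
case axis in tool [ 0.00069411  0.00038292 -0.00134613]
```

Emit:
{"method": "send_rows", "body": {
  "increments": [
    {"offset": [0.1,0,0.3],"twist": [0,0,0],"grip": 6.0},
    {"offset": [0.1,0,0.3],"twist": [0,0,0],"grip": 4.5},
    {"offset": [0.1,0,0.3],"twist": [0,0,0],"grip": 3.0},
    {"offset": [0.1,0,0.3],"twist": [0,0,0],"grip": 3.0},
    {"offset": [0.1,0,0.3],"twist": [0,0,0],"grip": 3.0}
  ],
  "grip_force": 50
}}

```text
time: 5.2
eef_pos: [0.5513, -0.2329, 0.0587]
eef_rot: [-0.246, 0.752, 0.435, 0.43]
force: [-0.6, -0.7, 1.3]
gripper_width: 0.478
grasp_force: 50.4
```

Emit:
{"method": "send_rows", "body": {
  "increments": [
    {"offset": [0,0,0],"twist": [0,0,0],"grip": 3.0},
    {"offset": [0,0,0],"twist": [0,0,0],"grip": 3.0}
  ]
}}

```text
time: 5.45
eef_pos: [0.5513, -0.2328, 0.0586]
eef_rot: [-0.246, 0.752, 0.435, 0.43]
force: [-1.3, -2.1, 3.0]
gripper_width: 0.478
grasp_force: 50.5
```

Run:
```python
from h import *
log()
p,r,s=cur(); T=r.as_matrix()
print("case axis in tool", r.inv().apply(np.array([.5495,-.2362,.06])-p), "case z in tool", T[2])
for n in("scene","top"): cv2.imwrite(f"pics/{n}2.png",capture(n)[:,:,::-1])
a=cv2.imread("pics/scene2.png")[150:270,80:240]; b=cv2.imread("pics/top2.png")[180:300,300:460]
cv2.imwrite("pics/crop3.png",cv2.resize(np.hstack([a,b]),(800,300),interpolation=3))
```

```text
5.45 [ 0.5513 -0.2328  0.0586] z [ 0.433  0.744 -0.509] y [ 0.866 -0.501  0.004] F [-1.3 -2.1  3. ] w 0.478 50.5 q [ 0.471  0.967  0.619  1.577 -1.315  1.705  1.059]
case axis in tool [-0.00075474  0.00010935 -0.00401483] case z in tool [ 0.86064267  0.00350108 -0.50919734]
```

View pics/crop3.png

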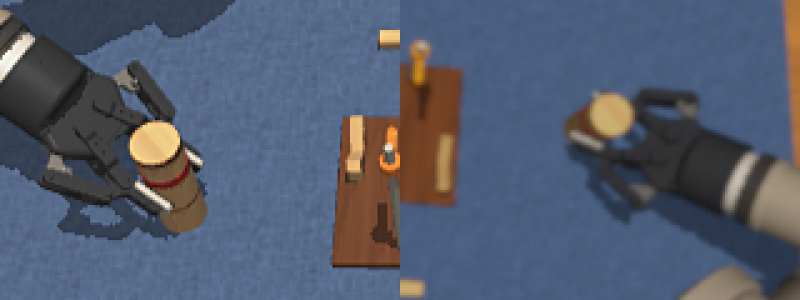

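```bash
cat > fin.py <<'E'
from h import *
a=np.array([.8606,.0035,-.5092]); a/=np.linalg.norm(a); m=np.array([-.0008,.0001,-.0040])
ex=np.array([.9975,-.0706,0]); ey=np.array([.0706,.9975,0]); O=np.array([.511,-.033,0])
y=np.array([0,1.,0]); y-=a*(a@y); y/=np.linalg.norm(y)
RF=R.from_matrix(np.c_[ey,ex,np.cross(ey,ex)]@np.c_[a,y,np.cross(a,y)].T)
def tcp(mid,r=RF): return np.array(mid)-r.apply(m)
E
python3 - <<'E'
from fin import *
print(RF.as_matrix().round(3)); p,r,s=cur()
go([(p+[0,0,.13],r),(tcp([.45,-.13,.25]),tool(-17,15)),(tcp([.475,-.04,.22]),RF)],vmax=.05,wmax=9)
E
```

```text
[[ 0.058  0.998 -0.034]
 [ 0.859 -0.067 -0.508]
 [-0.509 -0.    -0.861]]
[3.7, 0.0, -2.2] [0.0, 0.0, 0.0]
[7.5, 0.0, -4.4] [0.0, 0.0, 0.0]
[11.2, 0.0, -6.6] [0.0, 0.0, 0.0]
[12.3, -2.3, -6.6] [1.0, -7.0, -2.0]
[13.5, -4.6, -6.5] [3.0, -15.0, -4.0]
--
[1.3, -2.2, -0.2] [1.0, -7.0, -2.0]
[2.5, -4.5, -0.3] [3.0, -15.0, -4.0]
[3.8, -6.7, -0.5] [4.0, -22.0, -5.0]
[5.1, -8.9, -0.7] [6.0, -29.0, -7.0]
[5.8, -9.2, 0.8] [5.0, -37.0, -10.0]
--
[1.5, 0.0, 0.7] [-0.0, -8.0, -2.0]
[3.0, 0.0, 1.4] [-1.0, -15.0, -4.0]
[4.4, 0.0, 2.1] [-1.0, -23.0, -7.0]
[5.9, 0.0, 2.8] [-1.0, -30.0, -9.0]
[7.4, 0.1, 3.5] [-2.0, -38.0, -11.0]
--
```

Emit:
{"method": "send_rows", "body": {
  "increments": [
    {"offset": [3.7,0,-2.2],"twist": [0,0,0],"grip": 3.0},
    {"offset": [7.5,0,-4.4],"twist": [0,0,0],"grip": 3.0},
    {"offset": [11.2,0,-6.6],"twist": [0,0,0],"grip": 3.0},
    {"offset": [12.3,-2.3,-6.6],"twist": [1,-7,-2],"grip": 3.0},
    {"offset": [13.5,-4.6,-6.5],"twist": [3,-15,-4],"grip": 3.0}
  ],
  "grip_force": 60
}}

```text
time: 6.18
eef_pos: [0.516, -0.1986, 0.2064]
eef_rot: [-0.192, 0.781, 0.5, 0.322]
force: [0.9, 0.4, -2.0]
gripper_width: 0.476
grasp_force: 60.6
```

Emit:
{"method": "send_rows", "body": {
  "increments": [
    {"offset": [1.3,-2.2,-0.2],"twist": [1,-7,-2],"grip": 3.0},
    {"offset": [2.5,-4.5,-0.3],"twist": [3,-15,-4],"grip": 3.0},
    {"offset": [3.8,-6.7,-0.5],"twist": [4,-22,-5],"grip": 3.0},
    {"offset": [5.1,-8.9,-0.7],"twist": [6,-29,-7],"grip": 3.0},
    {"offset": [5.8,-9.2,0.8],"twist": [5,-37,-10],"grip": 3.0}
  ]
}}

```text
time: 6.8
eef_pos: [0.4531, -0.1167, 0.2403]
eef_rot: [-0.026, 0.787, 0.614, 0.053]
force: [0.1, 0.3, -2.5]
gripper_width: 0.476
grasp_force: 60.7
```

Run:
```python
from fin import *
log(); p,r,s=cur()
go([(tcp([.475,-.04,.22]),RF)],vmax=.05,wmax=9)
```

```text
6.8 [ 0.4531 -0.1167  0.2403] z [ 0.052  0.107 -0.993] y [ 0.969 -0.246  0.024] F [ 0.1  0.3 -2.5] w 0.476 60.7 q [-0.543  0.186  0.984  1.777 -0.287  1.27   0.273]
[1.5, 0.0, 0.7] [-0.0, -7.0, -2.0]
[3.0, 0.1, 1.3] [-0.0, -15.0, -4.0]
[4.5, 0.1, 2.0] [-0.0, -22.0, -6.0]
[6.0, 0.2, 2.7] [-1.0, -30.0, -9.0]
[7.5, 0.2, 3.3] [-1.0, -37.0, -11.0]
--
```

Emit:
{"method": "send_rows", "body": {
  "increments": [
    {"offset": [1.5,0,0.7],"twist": [0,-7,-2],"grip": 3.0},
    {"offset": [3.0,0.1,1.3],"twist": [0,-15,-4],"grip": 3.0},
    {"offset": [4.5,0.1,2.0],"twist": [0,-22,-6],"grip": 3.0},
    {"offset": [6.0,0.2,2.7],"twist": [-1,-30,-9],"grip": 3.0},
    {"offset": [7.5,0.2,3.3],"twist": [-1,-37,-11],"grip": 3.0}
  ]
}}

```text
time: 7.42
eef_pos: [0.4747, -0.0386, 0.2154]
eef_rot: [0.18, 0.701, 0.663, -0.191]
force: [-0.4, -0.6, -2.4]
gripper_width: 0.473
grasp_force: 60.8
```

Run:
```python
from fin import *
log(); p,r,s=cur()
go([(tcp([.511,-.033,.125]),RF)],vmax=.03,wmax=9)
```

```text
7.425 [ 0.4747 -0.0386  0.2154] z [-0.029 -0.506 -0.862] y [ 0.998 -0.056 -0.001] F [-0.4 -0.6 -2.4] w 0.473 60.8 q [-1.025  0.379  0.924  1.781  0.236  1.235 -0.268]
[1.3, 0.9, 2.0] [0.0, -0.0, 0.0]
[2.7, 1.8, 3.9] [0.0, -0.0, 0.0]
[4.0, 2.7, 5.9] [0.0, -0.0, 0.0]
[5.3, 3.6, 7.8] [0.0, -0.0, 1.0]
--
```

Emit:
{"method": "send_rows", "body": {
  "increments": [
    {"offset": [1.3,0.9,2.0],"twist": [0,0,0],"grip": 3.0},
    {"offset": [2.7,1.8,3.9],"twist": [0,0,0],"grip": 3.0},
    {"offset": [4.0,2.7,5.9],"twist": [0,0,1],"grip": 3.0},
    {"offset": [5.3,3.6,7.8],"twist": [0,0,1],"grip": 3.0},
    {"offset": [5.3,3.6,7.8],"twist": [0,0,1],"grip": 3.0}
  ]
}}

```text
time: 8.05
eef_pos: [0.51, -0.0358, 0.1201]
eef_rot: [0.18, 0.708, 0.656, -0.191]
force: [0.4, 0.7, -2.4]
gripper_width: 0.47
grasp_force: 60.9
```

Run:
```python
from fin import *
log(); p,r,s=cur()
print("case mid",p+r.apply(m),"axis",r.apply(a))
go([(tcp([.511,-.033,.054]),RF)],vmax=.02)
A=p+r.apply(m-.06*a);B=p+r.apply(m+.06*a)
for n in("scene","top"):
    cv2.imwrite(f"pics/{n}3.png",capture(n)[:,:,::-1]); print(n,"ends",proj(n,A),proj(n,B),"band",proj(n,p+r.apply(m+.0245*a)))
a_=cv2.imread("pics/scene3.png")[150:270,165:325]; b_=cv2.imread("pics/top3.png")[180:300,220:380]
cv2.imwrite("pics/crop4.png",cv2.resize(np.hstack([a_,b_]),(800,300),interpolation=3))
```

```text
8.05 [ 0.51   -0.0358  0.1201] z [-0.034 -0.505 -0.863] y [ 0.997 -0.074  0.005] F [ 0.4  0.7 -2.4] w 0.47 60.9 q [-0.901  0.578  0.845  1.79   0.114  1.052 -0.259]
case mid [ 0.51013742 -0.034472    0.12395149] axis [0.07772351 0.99696694 0.00399579]
[0.9, 0.0, 1.5] [0.0, -0.0, -0.0]
[1.8, 0.0, 3.0] [0.0, -0.0, -0.0]
[2.8, 0.0, 4.5] [0.0, -0.0, -0.0]
[3.7, 0.0, 6.0] [0.0, -0.0, -0.0]
--
scene ends [209.71633034 184.286515  ] [266.51828416 184.57270309] band [249.69930259 184.48796319]
top ends [327.99008335 242.39271037] [279.79649961 238.00982778] band [294.06759745 239.30768823]
```

View pics/crop4.png

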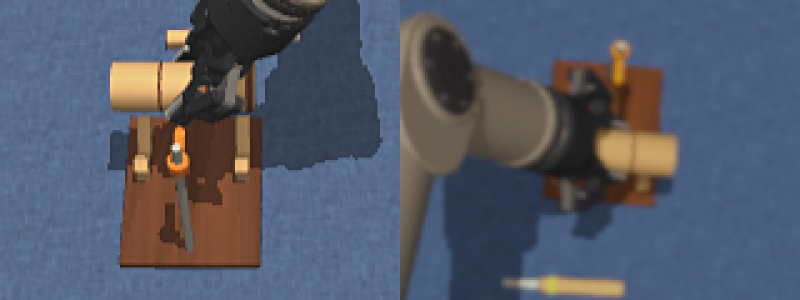

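The case is horizontal in the gripper over the cradle. Its left end is at about scene (209,184), where (209.7,184) was predicted. I'll descend.

Emit:
{"method": "send_rows", "body": {
  "increments": [
    {"offset": [0.9,0.0,1.5],"twist": [0,0,0],"grip": 3.0},
    {"offset": [1.8,0.05,3.0],"twist": [0,0,0],"grip": 3.0},
    {"offset": [2.8,0.1,4.5],"twist": [0,0,0],"grip": 3.0},
    {"offset": [3.4,0.1,5.6],"twist": [0,0,0],"grip": 3.0},
    {"offset": [3.4,0.1,5.6],"twist": [0,0,0],"grip": 3.0}
  ]
}}

```text
time: 8.78
eef_pos: [0.5124, -0.0357, 0.0555]
eef_rot: [0.181, 0.708, 0.656, -0.19]
force: [0.5, -0.1, -0.9]
gripper_width: 0.473
grasp_force: 60.9
```

Run:
```python
from fin import *
log(); p,r,s=cur()
print("case mid",p+r.apply(m),"axis",r.apply(a))
go([(tcp([.511,-.033,.0475]),RF)],vmax=.004)
```

```text
8.775 [ 0.5124 -0.0357  0.0555] z [-0.032 -0.505 -0.863] y [ 0.997 -0.075  0.007] F [ 0.5 -0.1 -0.9] w 0.473 60.9 q [-0.861  0.678  0.796  1.831  0.064  0.925 -0.277]
case mid [ 0.51252599 -0.03433467  0.05939767] axis [0.07861991 0.99689596 0.00416583]
[0.2, -0.0, 0.2] [0.0, -0.0, -0.0]
[0.4, -0.1, 0.5] [0.0, -0.0, -0.0]
[0.5, -0.1, 0.7] [0.0, -0.0, -0.0]
[0.7, -0.2, 1.0] [0.0, -0.0, -1.0]
--
```

Emit:
{"method": "send_rows", "body": {
  "increments": [
    {"offset": [0.2,-0.1,0.3],"twist": [0,0,0],"grip": 3.0},
    {"offset": [0.4,-0.15,0.7],"twist": [0,0,0],"grip": 3.0},
    {"offset": [0.4,-0.15,0.7],"twist": [0,0,0],"grip": 3.0},
    {"offset": [0.4,-0.15,0.7],"twist": [0,0,0],"grip": 3.0}
  ]
}}

```text
time: 9.28
eef_pos: [0.512, -0.0354, 0.0488]
eef_rot: [0.181, 0.709, 0.655, -0.188]
force: [0.0, 0.5, -2.1]
gripper_width: 0.474
grasp_force: 60.9
```

Run:
```python
from fin import *
log(); p,r,s=cur()
print("case mid",p+r.apply(m),"axis",r.apply(a),s["force"],s["ft_torque"])
```

```text
9.275 [ 0.512  -0.0354  0.0488] z [-0.029 -0.504 -0.863] y [ 0.997 -0.075  0.01 ] F [ 0.   0.5 -2.1] w 0.474 60.9 q [-0.859  0.686  0.792  1.838  0.059  0.909 -0.281]
case mid [ 0.51218669 -0.03405973  0.05268525] axis [0.07849886 0.99689802 0.00568093] [ 0.04751141  0.46880424 -2.06637821] [ 0.680099   -0.1156403   0.02339098]
```

Not in contact yet, so I'll go down in small steps.

Emit:
{"method": "send_rows", "body": {
  "increments": [
    {"offset": [0.1,-0.05,0.2],"twist": [0,0,0],"grip": 3.0},
    {"offset": [0.2,-0.1,0.35],"twist": [0,0,0],"grip": 3.0},
    {"offset": [0.2,-0.1,0.35],"twist": [0,0,0],"grip": 3.0}
  ]
}}

```text
time: 9.65
eef_pos: [0.5105, -0.0356, 0.0449]
eef_rot: [0.181, 0.709, 0.655, -0.189]
force: [-1.3, 0.9, 3.6]
gripper_width: 0.472
grasp_force: 61.7
```

Run:
```python
from fin import *
log(); p,r,s=cur()
print("case mid",p+r.apply(m),"axis",r.apply(a),s["force"],s["ft_torque"])
```

```text
9.65 [ 0.5105 -0.0356  0.0449] z [-0.031 -0.504 -0.863] y [ 0.997 -0.076  0.009] F [-1.3  0.9  3.6] w 0.472 61.7 q [-0.859  0.692  0.79   1.843  0.057  0.901 -0.283]
case mid [ 0.51068095 -0.03430494  0.0488059 ] axis [0.07905214 0.9968584  0.00490771] [-1.30033055  0.8917148   3.61300277] [ 0.34885044  0.38240117 -0.17792226]
```

Emit:
{"method": "send_rows", "body": {
  "increments": [
    {"offset": [0.05,-0.05,0.05],"twist": [0,0,0],"grip": 3.0},
    {"offset": [0.05,-0.05,0.05],"twist": [0,0,0],"grip": 3.0},
    {"offset": [0.05,-0.05,0.05],"twist": [0,0,0],"grip": 4.2},
    {"offset": [0.05,-0.05,0.05],"twist": [0,0,0],"grip": 4.6},
    {"offset": [0.05,-0.05,0.05],"twist": [0,0,0],"grip": 5.0}
  ],
  "grip_force": 20
}}

```text
time: 10.28
eef_pos: [0.5108, -0.0349, 0.0438]
eef_rot: [0.181, 0.708, 0.656, -0.188]
force: [0.5, 0.0, -0.6]
gripper_width: 0.587
grasp_force: 0.0
```

Emit:
{"method": "send_rows", "body": {
  "increments": [
    {"offset": [0,0,0],"twist": [0,0,0],"grip": 6.0},
    {"offset": [0,0,0],"twist": [0,0,0],"grip": 6.0},
    {"offset": [0,0,0],"twist": [0,0,0],"grip": 6.0}
  ]
}}

```text
time: 10.65
eef_pos: [0.5105, -0.0351, 0.0439]
eef_rot: [0.181, 0.709, 0.656, -0.188]
force: [-0.3, 0.1, -0.5]
gripper_width: 0.701
grasp_force: 0.0
```

Run:
```python
from fin import *
log(); p,r,s=cur()
# retreat along -tool z 9cm then up
q=p-r.as_matrix()[:,2]*.09
go([(q,r),(q+[-.06,.08,.14],tool(-4,0))],vmax=.045,wmax=9)
```

```text
10.65 [ 0.5105 -0.0351  0.0439] z [-0.029 -0.504 -0.863] y [ 0.997 -0.075  0.01 ] F [-0.3  0.1 -0.5] w 0.701 0.0 q [-0.859  0.693  0.789  1.844  0.056  0.898 -0.284]
[0.0, -0.0, -4.5] [0.0, 0.0, 0.0]
[0.0, 0.0, -9.0] [0.0, 0.0, 0.0]
[-0.1, -1.6, -13.0] [0.0, 8.0, -0.0]
[-0.3, -3.2, -17.0] [0.0, 15.0, -0.0]
[-0.4, -4.8, -21.0] [0.0, 23.0, -0.0]
--
[1.4, -1.6, -3.7] [0.0, 8.0, -0.0]
--
```

Emit:
{"method": "send_rows", "body": {
  "increments": [
    {"offset": [0,0,-3.0],"twist": [0,0,0],"grip": 6.0},
    {"offset": [0,0,-6.0],"twist": [0,0,0],"grip": 6.0},
    {"offset": [0,-1.0,-10.0],"twist": [0,0,0],"grip": 6.0},
    {"offset": [-0.2,-3.0,-15.0],"twist": [0,8,0],"grip": 6.0},
    {"offset": [-0.4,-5.0,-20.0],"twist": [0,16,0],"grip": 6.0}
  ]
}}

```text
time: 11.28
eef_pos: [0.4659, 0.0673, 0.2194]
eef_rot: [0.087, 0.727, 0.675, -0.087]
force: [0.6, -0.2, 0.3]
gripper_width: 0.703
grasp_force: 0.0
```

Run:
```python
from h import *
log()
go([((.40,.15,.27),tool(30,0)),((.42,.24,.25),tool(80,0))],wmax=10)
```

```text
11.275 [0.4659 0.0673 0.2194] z [-0.008 -0.244 -0.97 ] y [ 0.997 -0.073  0.01 ] F [ 0.6 -0.2  0.3] w 0.703 0.0 q [-1.036  0.28   0.85   1.746  0.031  1.266 -0.284]
[1.6, -1.8, -1.7] [-1.0, 3.0, -9.0]
[3.1, -3.6, -3.4] [-2.0, 7.0, -17.0]
[4.7, -5.3, -5.2] [-3.0, 10.0, -26.0]
[6.3, -7.1, -6.9] [-4.0, 14.0, -34.0]
[7.8, -6.9, -6.9] [-5.0, 14.0, -42.0]
--
[1.0, 1.2, 0.3] [0.0, 0.0, -8.0]
[1.9, 2.4, 0.7] [0.0, 0.0, -17.0]
[2.9, 3.6, 1.0] [0.0, 0.0, -25.0]
[3.9, 4.8, 1.3] [0.0, 0.0, -33.0]
[4.8, 6.0, 1.7] [0.0, 0.0, -42.0]
--
```

Run:
```python
from h import *; import kin
q0=cur()[2]["joint_pos"]
for y in (93,-87,53,133):
  for p in((.521,.286,.016),(.521,.286,.10),(.455,-.01,.166)):
    for s in (q0,np.array([-.3,.4,0,1.7,0,1.,1.5]),np.array([-.3,.4,0,1.7,0,1.,-1.5])):
        x,e=kin.ik(np.array(p),tool(y),s); 
        if e<3e-3: print(y,p,round(min((x-kin.LO).min(),(kin.HI-x).min()),2),x.round(2))
for n in("scene","top"): cv2.imwrite(f"pics/{n}4.png",capture(n)[:,:,::-1])
a_=cv2.imread("pics/scene4.png")[160:280,190:350]; b_=cv2.imread("pics/top4.png")[180:300,220:380]
cv2.imwrite("pics/crop5.png",cv2.resize(np.hstack([a_,b_]),(800,300),interpolation=3))
```

```text
93 (0.521, 0.286, 0.016) 0.67 [-0.63  0.62  0.14  1.66 -0.11  0.87  1.18]
93 (0.521, 0.286, 0.016) 0.67 [-0.56  0.62  0.03  1.65 -0.03  0.87  1.11]
93 (0.521, 0.286, 0.016) 0.63 [-0.1   0.71 -0.64  1.63  0.5   0.96  0.71]
93 (0.521, 0.286, 0.1) 0.82 [-0.72  0.52  0.26  1.59 -0.15  1.05  1.21]
93 (0.521, 0.286, 0.1) 0.81 [-0.54  0.51  0.01  1.58 -0.01  1.04  1.1 ]
93 (0.521, 0.286, 0.1) 0.61 [-0.09  0.61 -0.66  1.57  0.4   1.11  0.78]
93 (0.455, -0.01, 0.166) 0.51 [-0.57  0.21  0.64  1.9  -0.14  1.08  1.75]
93 (0.455, -0.01, 0.166) 0.48 [-0.12  0.18  0.12  1.88 -0.02  1.08  1.63]
93 (0.455, -0.01, 0.166) 0.5 [ 0.2   0.2  -0.25  1.87  0.05  1.08  1.55]
-87 (0.521, 0.286, 0.016) 0.5 [-1.06  0.75  0.8   1.67 -0.63  0.99 -1.56]
-87 (0.521, 0.286, 0.016) 0.67 [-0.58  0.62  0.07  1.65 -0.05  0.87 -2.01]
-87 (0.521, 0.286, 0.1) 0.39 [-1.13  0.67  0.91  1.61 -0.57  1.15 -1.59]
-87 (0.521, 0.286, 0.1) 0.81 [-0.56  0.51  0.05  1.59 -0.03  1.04 -2.03]
-87 (0.455, -0.01, 0.166) 0.1 [-0.98  0.34  1.2   1.91 -0.36  1.13 -1.16]
-87 (0.455, -0.01, 0.166) 0.48 [-0.13  0.18  0.13  1.88 -0.03  1.08 -1.5
[... 407 characters left out ...]
57 -0.5   1.57  0.3   1.08  0.16]
53 (0.455, -0.01, 0.166) 0.51 [-0.64  0.21  0.73  1.9  -0.16  1.08  1.08]
53 (0.455, -0.01, 0.166) 0.48 [-0.19  0.18  0.2   1.89 -0.04  1.08  0.95]
53 (0.455, -0.01, 0.166) 0.49 [ 0.12  0.19 -0.15  1.88  0.03  1.08  0.88]
133 (0.521, 0.286, 0.016) 0.67 [-0.51  0.62 -0.03  1.65  0.02  0.87  1.77]
133 (0.521, 0.286, 0.016) 0.68 [-0.44  0.62 -0.13  1.65  0.1   0.88  1.71]
133 (0.521, 0.286, 0.1) 0.82 [-0.61  0.52  0.12  1.59 -0.07  1.04  1.84]
133 (0.521, 0.286, 0.1) 0.82 [-0.43  0.52 -0.14  1.58  0.08  1.05  1.73]
133 (0.455, -0.01, 0.166) 0.5 [-0.51  0.2   0.57  1.9  -0.12  1.08  2.43]
133 (0.455, -0.01, 0.166) 0.48 [-0.05  0.18  0.04  1.88 -0.01  1.08  2.31]
```

View pics/crop5.png

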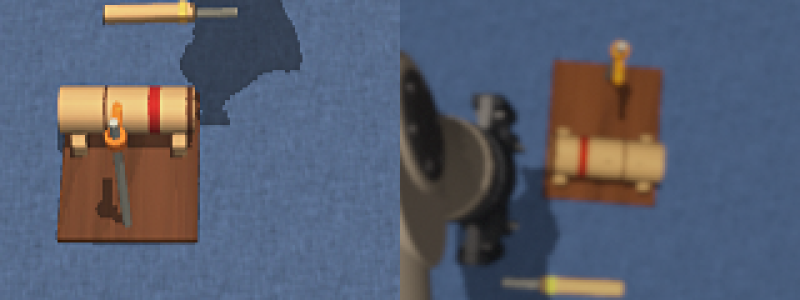

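The crop shows the case seated on both supports, with its red band at scene (251.6,203.6), and the pointer undisturbed. I'll measure the band and ends, and move on to the loupe.

Run:
```python
from fin import *
C=lambda X:(np.array([(X-O)[:2]@ex[:2],(X-O)[:2]@ey[:2]])*1000).round(1)
for n,b in(("scene",(205,190,70,26)),("top",(275,230,55,28))):
    im=cv2.imread(f"pics/{n}4.png"); x,y,w,h=b; hs=cv2.cvtColor(im[y:y+h,x:x+w],cv2.COLOR_BGR2HSV)
    red=cv2.inRange(hs,(0,170,90),(6,255,255))|cv2.inRange(hs,(172,150,90),(180,255,255))
    ys,xs=np.nonzero(red); c=np.array([(xs.min()+xs.max())/2+x,(ys.min()+ys.max())/2+y]); print(n,"band",len(xs),c,onz(n,c,.0477),C(onz(n,c,.0477)), "exp",proj(n,[*(O+.0245*ey)[:2],.0477]))
# expected ends/seat by scene pixel
for yy in (-.06,.06): print(proj("scene",[*(O+yy*ey)[:2],.0477]),proj("top",[*(O+yy*ey)[:2],.0477]))
# scene end edges: columns on row 203
im=cv2.imread("pics/scene4.png").astype(int); r=im[203]; d=r[:,2]-r[:,0]; print([int(v) for v in d[208:219]],[int(v) for v in d[258:275]])
go([((.42,.15,.25),tool(40,0)),((.47,.27,.18),tool(93,0))],wmax=10)
```

```text
scene band 76 [251. 203.] [ 0.50968247 -0.01083792  0.0477    ] [-2.9 22. ] exp [252.07317414 204.08961519]
top band 24 [293.  242.5] [ 0.51141513 -0.01201075  0.0477    ] [-1.1 21. ] exp [291.70933774 241.99157813]
[214.25305713 204.0299495 ] [323.26425394 244.61921773]
[267.96967142 204.11469378] [278.43964066 240.88658449]
[-51, -54, -55, -58, -55, 100, 117, 108, 109, 108, 107] [102, 103, 103, 103, 103, 107, 99, 66, 70, 102, 60, 47, -42, -32, -32, -27, -29]
[1.4, -1.1, -0.9] [-1.0, 3.0, -9.0]
[2.9, -2.2, -1.8] [-2.0, 5.0, -18.0]
[4.3, -3.3, -2.7] [-3.0, 8.0, -27.0]
[5.8, -4.4, -3.6] [-3.0, 11.0, -35.0]
[7.2, -5.5, -4.6] [-4.0, 13.0, -44.0]
--
[1.0, 1.9, 1.2] [0.0, -0.0, -9.0]
[2.0, 3.8, 2.3] [0.0, -0.0, -18.0]
[3.0, 5.8, 3.5] [0.0, -0.0, -26.0]
[4.0, 7.7, 4.7] [0.0, -0.0, -35.0]
[5.0, 9.6, 5.8] [0.0, -0.0, -44.0]
--
[-0.6, 2.1, 1.2] [0.0, 0.0, -9.0]
--
```

Emit:
{"method": "send_rows", "body": {
  "increments": [
    {"offset": [1.4,-1.1,-0.9],"twist": [-1,3,-9],"grip": 6.0},
    {"offset": [2.9,-2.2,-1.8],"twist": [-2,5,-18],"grip": 6.0},
    {"offset": [4.3,-3.3,-2.7],"twist": [-3,8,-27],"grip": 6.0},
    {"offset": [5.8,-4.4,-3.6],"twist": [-3,11,-35],"grip": 6.0},
    {"offset": [7.2,-5.5,-4.6],"twist": [-4,13,-44],"grip": 6.0}
  ]
}}

```text
time: 12.0
eef_pos: [0.4169, 0.1507, 0.244]
eef_rot: [-0.002, 0.423, 0.906, -0.011]
force: [0.4, -0.5, 0.1]
gripper_width: 0.702
grasp_force: 0.0
```

Emit:
{"method": "send_rows", "body": {
  "increments": [
    {"offset": [1.0,1.9,1.2],"twist": [0,0,-9],"grip": 6.0},
    {"offset": [2.0,3.8,2.3],"twist": [0,0,-18],"grip": 6.0},
    {"offset": [3.0,5.8,3.5],"twist": [0,0,-26],"grip": 6.0},
    {"offset": [4.0,7.7,4.7],"twist": [0,0,-35],"grip": 6.0},
    {"offset": [5.0,9.6,5.8],"twist": [0,0,-44],"grip": 6.0}
  ]
}}

```text
time: 12.62
eef_pos: [0.4584, 0.2498, 0.1827]
eef_rot: [-0.006, 0.052, 0.999, -0.01]
force: [-0.3, -0.1, 0.3]
gripper_width: 0.704
grasp_force: 0.0
```

Run:
```python
from h import *
log()
go([((.521,.286,.08),tool(93.1,0))])
```

```text
12.625 [0.4584 0.2498 0.1827] z [-0.013 -0.02  -1.   ] y [ 0.104  0.994 -0.021] F [-0.3 -0.1  0.3] w 0.704 0.0 q [-0.956  0.339  0.54   1.684 -0.172  1.19   1.093]
[-2.0, 1.5, 3.4] [-0.0, -0.0, -3.0]
[-4.0, 3.0, 6.7] [-1.0, -0.0, -6.0]
[-6.0, 4.5, 10.1] [-1.0, -1.0, -9.0]
--
```

Emit:
{"method": "send_rows", "body": {
  "increments": [
    {"offset": [-2.0,1.5,3.4],"twist": [0,0,-3],"grip": 5.0},
    {"offset": [-4.0,3.0,6.7],"twist": [-1,0,-6],"grip": 5.0},
    {"offset": [-6.0,4.5,10.1],"twist": [-1,-1,-9],"grip": 5.0},
    {"offset": [-6.0,4.5,10.1],"twist": [-1,-1,-9],"grip": 5.0},
    {"offset": [-6.0,4.5,10.1],"twist": [-1,-1,-9],"grip": 5.0}
  ]
}}

```text
time: 13.25
eef_pos: [0.5217, 0.2855, 0.082]
eef_rot: [0.003, -0.024, 1.0, -0.001]
force: [-0.2, 0.0, 0.4]
gripper_width: 0.584
grasp_force: 0.0
```

Run:
```python
from h import *
log()
go([((.521,.286,.019),tool(93.1,0))],vmax=.03)
for n in("scene","top"): cv2.imwrite(f"pics/{n}5.png",capture(n)[:,:,::-1])
a_=cv2.imread("pics/scene5.png")[150:270,320:480]; b_=cv2.imread("pics/top5.png")[190:310,110:270]
cv2.imwrite("pics/crop6.png",cv2.resize(np.hstack([a_,b_]),(800,300),interpolation=3))
```

```text
13.25 [0.5217 0.2855 0.082 ] z [ 0.006 -0.002 -1.   ] y [-0.047  0.999 -0.002] F [-0.2  0.   0.4] w 0.584 0.0 q [-0.852  0.564  0.462  1.619 -0.278  1.02   1.311]
[0.0, 0.0, 2.1] [-0.0, 0.0, -0.0]
[0.1, 0.0, 4.2] [-0.0, 0.0, -0.0]
[0.1, 0.1, 6.3] [-0.0, 0.0, -0.0]
--
```

View pics/crop6.png

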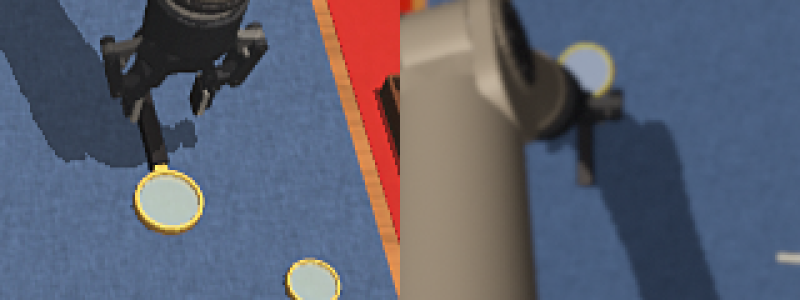

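The fingers straddle the handle: they are at crop (125,115) and (200,105), with the handle at (150,140) after parallax. Descending.

Emit:
{"method": "send_rows", "body": {
  "increments": [
    {"offset": [0,0,2.5],"twist": [0,0,0],"grip": 5.0},
    {"offset": [0.1,0,4.7],"twist": [0,0,0],"grip": 5.0},
    {"offset": [0.1,0.05,6.2],"twist": [0,0,0],"grip": 5.0},
    {"offset": [0.1,0.05,6.4],"twist": [0,0,0],"grip": 5.0},
    {"offset": [0.1,0.05,6.4],"twist": [0,0,0],"grip": 5.0}
  ]
}}

```text
time: 13.98
eef_pos: [0.5217, 0.2867, 0.0186]
eef_rot: [0.004, -0.024, 1.0, -0.0]
force: [-0.6, 1.4, -0.6]
gripper_width: 0.585
grasp_force: 0.0
```

Emit:
{"method": "send_rows", "body": {
  "increments": [
    {"offset": [0,0,0],"twist": [0,0,0],"grip": 3.0},
    {"offset": [0,0,0],"twist": [0,0,0],"grip": 2.0},
    {"offset": [0,0,0],"twist": [0,0,0],"grip": 0.8},
    {"offset": [0,0,0],"twist": [0,0,0],"grip": 0.8},
    {"offset": [0,0,0],"twist": [0,0,0],"grip": 0.8}
  ],
  "grip_force": 50
}}

```text
time: 14.6
eef_pos: [0.5217, 0.2869, 0.0185]
eef_rot: [0.004, -0.024, 1.0, -0.0]
force: [-0.7, -0.3, 5.0]
gripper_width: 0.172
grasp_force: 51.5
```

Emit:
{"method": "send_rows", "body": {
  "increments": [
    {"offset": [0,0,0],"twist": [0,0,0],"grip": 0.8},
    {"offset": [0,0,0],"twist": [0,0,0],"grip": 0.8},
    {"offset": [0,0,0],"twist": [0,0,0],"grip": 0.8}
  ]
}}

```text
time: 14.98
eef_pos: [0.5216, 0.2869, 0.0185]
eef_rot: [0.004, -0.024, 1.0, -0.0]
force: [-1.1, -0.1, 5.5]
gripper_width: 0.172
grasp_force: 51.5
```

Run:
```python
from h import *
log(); p,r,s=cur(); print(r.inv().apply(np.array([.579,.289,.006])-p), s["ft_torque"])
```

```text
14.975 [0.5216 0.2869 0.0185] z [ 0.007 -0.    -1.   ] y [-0.048  0.999 -0.   ] F [-1.1 -0.1  5.5] w 0.172 51.5 q [-0.831  0.644  0.429  1.667 -0.321  0.895  1.343]
[-0.0572975  -0.00063882  0.01291813] [-0.01057509  0.17884058 -0.04757819]
```

```bash
cat > lo.py <<'E'
from h import *
L=np.array([-.0573,-.0006,.0129]); T=tool(93,0)
def tcpL(lens,r=T): return np.array(lens)-r.apply(L)
E
python3 - <<'E'
from lo import *
p,r,s=cur()
go([(p+[0,0,.06],r),(tcpL([.53,.20,.20]),T),(tcpL([.5105,-.0115,.20]),T)],vmax=.055)
E
```

```text
[-0.0, -0.0, -3.0] [0.0, 0.0, 0.0]
[-0.0, -0.0, -6.0] [0.0, 0.0, 0.0]
[1.3, -2.2, -9.4] [-0.0, 0.0, -0.0]
[2.6, -4.3, -12.7] [-0.0, 0.0, -0.0]
[3.9, -6.5, -16.1] [-0.0, 0.0, -0.0]
--
[1.3, -2.2, -3.4] [-0.0, 0.0, -0.0]
[2.1, -7.4, -3.4] [-0.0, 0.0, -0.0]
[2.8, -12.7, -3.4] [-0.0, 0.0, -0.0]
[3.6, -17.9, -3.4] [-0.0, 0.0, -0.0]
[4.4, -23.2, -3.4] [-0.0, 0.0, -0.0]
--
```

Emit:
{"method": "send_rows", "body": {
  "increments": [
    {"offset": [0,0,-2.0],"twist": [0,0,0],"grip": 0.8},
    {"offset": [0,0,-5.0],"twist": [0,0,0],"grip": 0.8},
    {"offset": [1.3,-2.2,-9.0],"twist": [0,0,0],"grip": 0.8},
    {"offset": [2.6,-4.3,-12.7],"twist": [0,0,0],"grip": 0.8},
    {"offset": [3.9,-6.5,-16.1],"twist": [0,0,0],"grip": 0.8}
  ],
  "grip_force": 60
}}

```text
time: 15.6
eef_pos: [0.4833, 0.2189, 0.1788]
eef_rot: [0.002, -0.024, 1.0, -0.001]
force: [-0.0, 0.1, -1.1]
gripper_width: 0.167
grasp_force: 59.1
```

Emit:
{"method": "send_rows", "body": {
  "increments": [
    {"offset": [1.3,-2.2,-3.4],"twist": [0,0,0],"grip": 0.8},
    {"offset": [2.1,-7.0,-3.4],"twist": [0,0,0],"grip": 0.8},
    {"offset": [2.8,-12.0,-3.4],"twist": [0,0,0],"grip": 0.8},
    {"offset": [3.6,-17.0,-3.4],"twist": [0,0,0],"grip": 0.8},
    {"offset": [4.4,-21.0,-3.4],"twist": [0,0,0],"grip": 0.8}
  ]
}}

```text
time: 16.23
eef_pos: [0.449, 0.0056, 0.2119]
eef_rot: [0.002, -0.023, 1.0, -0.001]
force: [0.2, 0.7, -1.5]
gripper_width: 0.168
grasp_force: 59.2
```

Run:
```python
from lo import *
log(); p,r,s=cur(); print("lens",p+r.apply(L))
go([(tcpL([.5105,-.0115,.18]),T)],vmax=.03)
```

```text
16.225 [0.449  0.0056 0.2119] z [ 0.005 -0.002 -1.   ] y [-0.046  0.999 -0.002] F [ 0.2  0.7 -1.5] w 0.168 59.2 q [-0.646  0.136  0.665  1.848 -0.089  1.183  1.664]
lens [0.50634316 0.00758433 0.19922933]
[-0.3, -2.0, 1.9] [-0.0, 0.0, -0.0]
--
```

Emit:
{"method": "send_rows", "body": {
  "increments": [
    {"offset": [-0.2,-1.0,1.5],"twist": [0,0,0],"grip": 0.8},
    {"offset": [-0.4,-2.0,3.0],"twist": [0,0,0],"grip": 0.8},
    {"offset": [-0.4,-2.0,4.3],"twist": [0,0,0],"grip": 0.8},
    {"offset": [-0.4,-2.0,4.3],"twist": [0,0,0],"grip": 0.8},
    {"offset": [-0.4,-2.0,4.3],"twist": [0,0,0],"grip": 0.8}
  ]
}}

```text
time: 16.85
eef_pos: [0.4556, -0.0111, 0.1697]
eef_rot: [0.003, -0.025, 1.0, -0.001]
force: [0.2, -0.4, -1.1]
gripper_width: 0.165
grasp_force: 59.1
```

Run:
```python
from lo import *
log(); p,r,s=cur(); l=p+r.apply(L); print("lens",l,proj("scene",l),proj("top",l))
for n in("scene","top"): cv2.imwrite(f"pics/{n}6.png",capture(n)[:,:,::-1])
a_=cv2.imread("pics/scene6.png")[140:260,180:340]; b_=cv2.imread("pics/top6.png")[170:290,220:380]
cv2.imwrite("pics/crop7.png",cv2.resize(np.hstack([a_,b_]),(800,300),interpolation=3))
for n in("scene","top"):
    im=cv2.imread(f"pics/{n}6.png"); u,v=proj(n,l).astype(int); x,y=u-25,v-22; h=cv2.cvtColor(im[y:y+44,x:x+50],cv2.COLOR_BGR2HSV)
    m=cv2.inRange(h,(22,110,90),(35,255,255)); N,lb,st,ce=cv2.connectedComponentsWithStats(m)
    ys,xs=np.nonzero(m); k=np.c_[xs+x,ys+y].astype(np.float32); print(n,len(k),k.min(0),k.max(0),cv2.fitEllipse(cv2.convexHull(k)))
```

```text
16.85 [ 0.4556 -0.0111  0.1697] z [ 0.006 -0.001 -1.   ] y [-0.049  0.999 -0.001] F [ 0.2 -0.4 -1.1] w 0.165 59.1 q [-0.596  0.2    0.674  1.898 -0.14   1.084  1.753]
lens [ 0.51290498 -0.00892964  0.15720159] [249.45781556 175.65875822] [294.47434453 237.51772157]
scene 142 [235. 160.] [264. 186.] ((250.73434448242188, 172.43919372558594), (26.051239013671875, 32.29136657714844), 59.86171340942383)Traceback (most recent call last):
  File "<stdin>", line 9, in <module>
    return umr_minimum(a, axis, None, out, keepdims, initial, where)
ValueError: zero-size array to reduction operation minimum which has no identity
```

View pics/crop7.png

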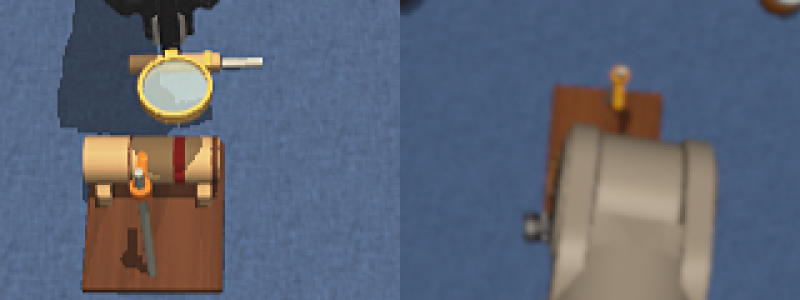

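The ring is at scene (250,175), where (249.5,175.7) was predicted, roughly over the band column. In the top view it is hidden by the arm. I'll check level and height numerically against the predicted outline extents.

Run:
```python
from lo import *
p,r,s=cur(); l=p+r.apply(L)
im=cv2.imread("pics/scene6.png"); h=cv2.cvtColor(im,cv2.COLOR_BGR2HSV)
m=cv2.inRange(h,(18,90,80),(38,255,255))
a=np.linspace(0,2*np.pi,721)
def ext(pitch,dz=0):
    q=R.from_rotvec(np.radians(pitch)*r.as_matrix()[:,1]); c=p+q.apply(l-p)+[0,0,dz]
    return np.array([proj("scene",c+q.apply([.031*np.cos(t),.031*np.sin(t),k])) for t in a for k in(-.006,.006)])
for pi in(-6,-3,0,3,6):
    P=ext(pi); print(pi,"u",P[:,0].min().round(1),P[:,0].max().round(1),"bottom",P[:,1].max().round(1),"top at u 240,258:",[P[abs(P[:,0]-c)<.6,1].min().round(1) for c in(240,258)], [P[abs(P[:,0]-c)<.6,1].max().round(1) for c in(240,258)])
k=m[150:195,225:275]; ys,xs=np.nonzero(k); ok=(ys+150>165)
print("obs u",xs[ok].min()+225,xs[ok].max()+225)
for c in(238,240,243,250,255,258,260): v=np.nonzero(m[150:195,c])[0]+150; print(c,v.tolist())
print(s["ft_torque"])
go([(tcpL([.5105,-.0115,.156],r),r)])
```

```text
-6 u 233.9 264.5 bottom 187.9 top at u 240,258: [np.float64(163.5), np.float64(162.7)] [np.float64(186.0), np.float64(185.8)]
-3 u 234.0 264.5 bottom 188.9 top at u 240,258: [np.float64(163.9), np.float64(163.2)] [np.float64(186.8), np.float64(186.8)]
0 u 234.1 264.5 bottom 189.8 top at u 240,258: [np.float64(164.2), np.float64(163.6)] [np.float64(187.6), np.float64(187.7)]
3 u 234.1 264.5 bottom 190.7 top at u 240,258: [np.float64(164.6), np.float64(163.9)] [np.float64(188.3), np.float64(188.6)]
6 u 234.2 264.5 bottom 191.3 top at u 240,258: [np.float64(164.9), np.float64(164.2)] [np.float64(188.9), np.float64(189.3)]
obs u 235 264
238 [167, 168, 169, 180, 181, 182]
240 [165, 166, 167, 182, 183, 184]
243 [163, 164, 165, 183, 184, 185, 187]
250 [159, 160, 161, 162, 163, 185, 186, 188]
255 [162, 163, 164, 184, 185]
258 [163, 164, 165, 166, 182, 183, 184, 186]
260 [163, 164, 165, 166, 167, 180, 181, 182, 183]
[-0.03274052 -0.03393455  0.01625892]
[0.3, -0.2, 0.2] [0.0, 0.0, 0.0]
--
```

Emit:
{"method": "send_rows", "body": {
  "increments": [
    {"offset": [0.2,-0.2,0.1],"twist": [0,0,0],"grip": 0.8},
    {"offset": [0.2,-0.2,0.1],"twist": [0,0,0],"grip": 0.8},
    {"offset": [0.2,-0.2,0.1],"twist": [0,0,0],"grip": 0.8},
    {"offset": [0.2,-0.2,0.1],"twist": [0,0,0],"grip": 0.8},
    {"offset": [0.2,-0.2,0.1],"twist": [0,0,0],"grip": 0.8}
  ]
}}

```text
time: 17.58
eef_pos: [0.4535, -0.0139, 0.1686]
eef_rot: [0.003, -0.024, 1.0, -0.001]
force: [-1.0, -0.0, -1.5]
gripper_width: 0.17
grasp_force: 59.1
```

Run:
```python
from lo import *
log(); p,r,s=cur(); print("lens",p+r.apply(L), np.abs(s["joint_vel"]).max())
print(close_job())
```

```text
17.575 [ 0.4535 -0.0139  0.1686] z [ 0.006 -0.001 -1.   ] y [-0.048  0.999 -0.001] F [-1.  -0.  -1.5] w 0.17 59.1 q [-0.593  0.197  0.676  1.904 -0.138  1.08   1.757]
lens [ 0.51087055 -0.01172411  0.15604715] 0.0024525014390257074
the job is handed in; nothing more can be done
None
```

I handed the job in at 17.6 s, but `close_job()` returned no verdict, so I can't confirm it passed: the case lies let go in the cradle, about 3 mm off centre, and by my estimate the gripper holds the loupe level with its glass within 1 mm of the red band's centre and at the pointer's measured height of 156 mm.

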